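Walnuts into the slide-top box

TASK

Pick up the little pan by its handle and tip all four walnuts out of it into the open slide-top wooden box, then stand the empty pan upright again in the middle of its cork mat and let go. After that slide the box's lid fully shut, so that it snaps over the small ridge at the end. Do not shift the other things on the shelf.

Things in the scene. Friction and masses are not known exactly. Their poses are not given: they have to be found in the camera images.
- pan: small flared aluminium pan holding four loose walnuts, 0.16 to 0.26 kg empty. Origin: centre of its underside, z up out of the mouth. 58 mm high, outside radius 39 mm at the foot, 65 mm at the rim; wall 3 mm, leaning 24 degrees outward; floor 4 mm. Straight handle along own -x, pointing roughly at the robot at the start. Walnuts roll out when it is tipped 75 to 90 degrees.
- pan_handle (a point): point on the centre line of the pan's dark wooden handle, at pan own (-0.102, 0, 0.046) m, axes as the pan's. The handle is level, from 60 to 132 mm from the pan's axis; its section is a regular octagon 20 mm across flats (flats on sides, top, bottom and at 45 degrees), so it can be gripped from straight above or with the gripper rolled 45 degrees either way about the handle.
- mat: round cork mat, radius 60 mm, 10 mm thick, fixed; origin at the centre of its underside. The pan stands on its middle at the start.
- keeper: slide-top pine box, fixed, 120 mm (own x) by 190 mm (own y), 74 mm high over its side rails; origin at the centre of its underside. Inside 104 by 174 mm; inner floor 6 mm, lid's underside 58 mm above the origin. The lid runs in grooves along own y and sticks out over the -y end when open; the mouth is open at the +y end. A small sprung ridge tops the wall of the -y end.
- lid (a joint): how far the box's lid is open, m: 0 fully home, growing as it slides to the box's own -y, 0.12 to 0.14 at the start, 0.15 at most. The lid's front edge lies at own y = 0.086 minus this. Friction about 1.5 N; from 0.010 to 0.005 a bead under the lid is forced over the ridge with 10 to 15 N, then it snaps in and stays (below about 0.0025). Hard stop at 0.
- lid_grip (a point): centre of the top of the grip block on the lid: 60 mm along keeper x, 14 mm along keeper y, 24 mm high (its foot is on the lid's flat top, 65 mm above the keeper's underside; this point 89 mm above it). It moves with the lid; at lid 0 it lies at keeper own (0, -0.060).
- jar_tall: bystander: closed green glass jar, radius 34 mm, 120 mm high; origin at the centre of its underside
- jar_short: bystander: closed green glass jar, radius 40 mm, 85 mm high; origin at the centre of its underside
- pan_lid: bystander: aluminium saucepan lid lying flat, radius 74 mm, 44 mm high with its knob; origin at the centre of its underside
- funnel: bystander: red plastic funnel standing mouth down, radius 52 mm, 95 mm high; origin at the centre of its underside
- spoon_rest: bystander: white ceramic spoon rest, dish of radius 42 mm and 12 mm high with a tongue to its own -x, 145 mm long in all; origin under the dish
- opener: bystander: flat steel bottle opener, 129 mm long, 33 mm wide, 5 mm thick; origin near its middle, underneath
- walnut1: one of four alike round walnuts, 33 mm in diameter, 14 g; origin at its centre. In the pan at the start.
- walnut2: one of four alike round walnuts, 33 mm in diameter, 14 g; origin at its centre. In the pan at the start.
- walnut3: one of four alike round walnuts, 33 mm in diameter, 14 g; origin at its centre. In the pan at the start.
- walnut4: one of four alike round walnuts, 33 mm in diameter, 14 g; origin at its centre. In the pan at the start.
Mind the look-alikes: they are no part of the job. What is shaped like the walnut3 but green or red is not meant. What is shaped like the pan but green is not meant.

How it is judged:
By the outcome, as a careful person would: the job done as asked, in the order asked, and still so for the second after the job is handed in, with the robot touching nothing.
It also fails if it takes over 72 s, if anything falls off the work surface, if the arm or the gripper's body presses on something with over 40 N, if the wrist force passes 120 N, or if a joint passes its speed limit or range.

ROBOT

A 6-joint arm with a two-finger parallel gripper is mounted at the origin on the work surface. World frame = base frame: x ahead of the robot, y to its left, z up, the work surface at z = 0. Lengths are in m, angles in rad, forces in N, time in s.
With the tool pointing down it reaches from about 0.3 to 0.75 m from the base axis. Payload 8.5 kg.
Tool frame: the origin (TCP) lies between the finger pads; the fingertips stand 14 mm ahead of it and the grasp point (between the pads) lies 5 mm behind it (bot.tip_extent is the distance from the TCP to the fingertips, in m); z points along the fingers, x is the direction in which the jaws open and shut, and the axes are right-handed (so a half turn about z gives the same grasp; the last joint's range is limited). The gripper opens to 88 mm and grips with 3 to 60 N. Pads are 18 mm wide; open, the fingers measure 123 mm over their backs; the gripper's body (75 mm by 187 mm) begins 45 mm behind the grasp point.
Start: joints at [-0.215, 0.381, 1.297, -0, 1.464, -0.215], TCP at [0.55, 0, 0.253] pointing down, gripper open.
Joint ranges: [-3.11, 3.11], [-0.89, 2.33], [0.22, 2.48], [-1.42, 4.56], [0.17, 2.85], [-2.88, 2.88]. Speed limits (rad/s): [2.39, 2.39, 3.14, 3.14, 3.14, 3.14].

INTERFACE

Orientations are given as a unit quaternion [x, y, z, w].
In Python, from station import bot gives the robot as it stands.
- The arm moves only by the tool servo_tool, never from a script. Its argument "moves" is a list of rows, each a list of 5 numbers: the finger opening in m, from 0 to 0.0881, then the shift along the world's x, y, z in m, then the turn about the world's z in degrees. A call has 1 to 8 rows; each row is the pose to reach, as a shift and turn from the pose commanded when the call began; what a row does not reach only later rows make up. A row lasts 1/10 s, in which the tool goes at most 50 mm and 8.59 degrees, less where a joint would pass 70% of its speed; a pose out of reach is approached as far as the arm can. A call with a gripper value outside its range is refused whole. The fingers move at their own pace and stop on an object; "force" is the grip in N (left out, the last holds). Time passes only in rows, so rows that repeat a pose let the fingers close. It gives the time, the measured TCP pose, the force and the opening at its end, in the units of the state.
- bot.state(): the state, without advancing time (a new reading comes with each control period).
- bot.grab_frame(name): name is "scene" or "side" or "wrist"; returns a dict with "image" (400x640x3 uint8, red, green, blue), "z_map" (400x640 float32, m along the optical axis (not along the pixel's ray), 0 where there is no reading), "intrinsics" (3x3 intrinsics, pixels), "R" (3x3) and "t" (3): a world point X has camera coordinates R X + t; the wrist camera has in their place "T_tool_cam" (4x4, takes a point from camera to tool coordinates, whose origin is the TCP and whose axes are the tool frame's). Camera axes: x right, y down, z forward; pixel columns grow to the right and rows downward; lengths in m; the calibration is good to about 2 mm. A picture is of the moment at which its call begins: read the wrist's pose just before it.
- bot.finish_job(): hands the job in, once; it reports no verdict.
The state is a dict: "time_s": time; "q": joint angles; "joint_vel": joint speeds; "tau": joint torques, N m; "ee_pos": TCP position; "tool_rot": TCP orientation; "wrist_force": force on the tool from outside, world axes, zero at the start; "torque": the same for the moment, N m; "gripper_width": opening from 0.0 (shut) to 1.0 (fully open).
Only numpy, scipy, OpenCV 4.12 (cv2) and the standard library are available. Lean on these libraries where they do the work, as an engineer would, in place of code of your own. Each camera call takes 0.05 s, during which the arm holds its last target.

## Working session

There is one attempt and no reset: what is moved stays moved. The work goes in short steps, Python scripts to look and compute and a tool call to move; the robot and the scene stay as the last step left them, time stands still between calls to the robot, and variables do not carry over. Pictures are saved under pics/ and viewed, and the job is handed in when it is done.

Besides the shell and the picture viewer there is one more tool, called after ">>>" as a command line: name --pt "numbers of a row" for each row, then --argument value for the rest. servo_tool: Moves the arm, as the interface text tells. Its arguments: {"type":"object","properties":{"moves":{"type":"array"},"force":{"type":"number"}},"required":["moves"]}

```bash
mkdir -p pics; ls; cat > h.py <<'E'
import numpy as np,cv2
from station import bot
def grab(n,tag):
    s=bot.state(); f=bot.grab_frame(n)
    cv2.imwrite(f'pics/{tag}.png',cv2.cvtColor(f['image'],cv2.COLOR_RGB2BGR))
    np.savez(f'pics/{tag}.npz',**{k:f[k] for k in f}, ee=s['ee_pos'],rot=s['tool_rot'])
    return f
def cloud(f):
    K=f['intrinsics'];z=f['z_map'];v,u=np.mgrid[:z.shape[0],:z.shape[1]]
    P=np.stack([(u-K[0,2])/K[0,0]*z,(v-K[1,2])/K[1,1]*z,z],-1)
    if 'T_tool_cam' in f:
        from scipy.spatial.transform import Rotation as Ro
        T=f['T_tool_cam'];P=P@T[:3,:3].T+T[:3,3]
        W=P@Ro.from_quat(f['rot']).as_matrix().T+f['ee']
    else: W=(P-f['t'])@f['R']
    W[z==0]=np.nan
    return W
E
python3 - <<'E'
from h import *
s=bot.state();print({k:np.round(v,3) for k,v in s.items()})
for n in ['scene','side','wrist']:
    f=grab(n,n+'0')
    if 'R' in f: print(n,'cam at',-f['R'].T@f['t'],f['R'][2])
E
```

```text
pics
{'time_s': np.float64(0.0), 'q': array([-0.215,  0.381,  1.298, -0.   ,  1.464, -0.215]), 'joint_vel': array([-0.002, -0.001, -0.002,  0.   , -0.001,  0.001]), 'tau': array([-1.0000e-03, -4.3794e+01, -2.2455e+01,  7.1000e-02,  3.5000e-02,
       -0.0000e+00]), 'ee_pos': array([0.55 , 0.   , 0.252]), 'tool_rot': array([ 1.   , -0.   , -0.001, -0.   ]), 'wrist_force': array([-0.679, -0.252, -0.326]), 'torque': array([0.019, 0.029, 0.02 ]), 'gripper_width': np.float64(0.997)}
scene cam at [1.09904471 0.11953093 0.9134653 ] [-0.56083372 -0.09000999 -0.82302111]
side cam at [0.207577   0.96257281 1.21840367] [ 0.22582042 -0.61287496 -0.75722482]
```

View pics/scene0.png

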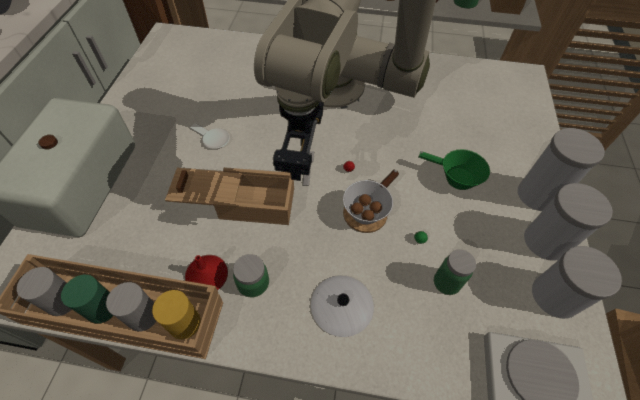

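View pics/side0.png

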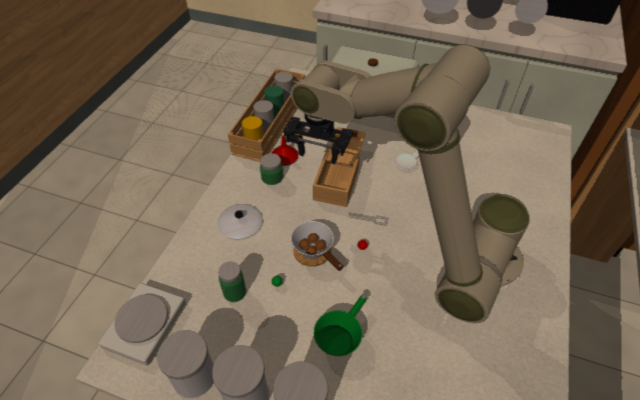

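View pics/wrist0.png

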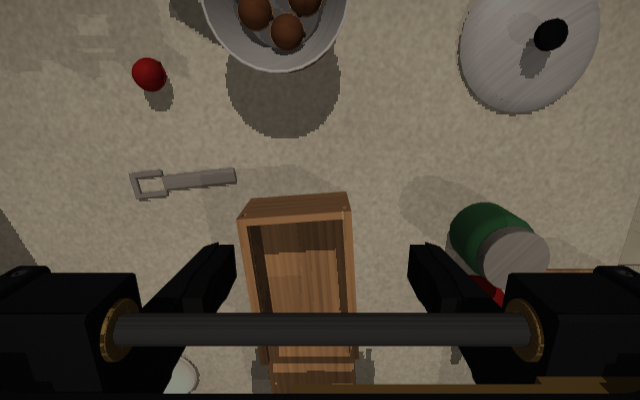

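Scene view: the aluminium pan with brown walnuts is at (367,205) on a cork mat, with its dark handle tip at (392,178). The green pan at (465,168) is a look-alike, as are the red ball (349,166) and green ball (421,237). The pine box is at (230,195), its lid sticking out to the left with the grip at (180,180). The opener shows at (367,217) in the side view, between box and pan.

```bash
python3 - <<'E'
from h import *
import types
for n in ['scene','side']:
    f=dict(np.load(f'pics/{n}0.npz'));W=cloud(f);I=f['image'].astype(int)
    # pan rim: near z .068
    hsv=cv2.cvtColor(f['image'],cv2.COLOR_RGB2HSV)
    box={'scene':(335,170,405,235),'side':(280,215,360,275)}[n]
    m=np.zeros(I.shape[:2],bool);m[box[1]:box[3],box[0]:box[2]]=1
    z=W[...,2]
    rim=m&(z>.064)&(z<.072)&(hsv[...,1]<60)
    p=W[rim][:,:2];c,r=cv2.minEnclosingCircle(p.astype(np.float32));print(n,'rim n',rim.sum(),c,r)
    A=np.c_[2*p,np.ones(len(p))]
    hd=m&(z>.05)&(z<.075)&(hsv[...,1]>60)&(I.sum(-1)<240)
    q=W[hd];d=np.hypot(*(q[:,:2]-c).T);q=q[d>.066]
    print(' handle n',len(q),q.mean(0) if len(q) else 0,'zmax',np.percentile(q[:,2],[5,50,95]))
    if len(q):
        v=q[:,:2].mean(0)-c;print(' ang of pan +x',np.degrees(np.arctan2(-v[1],-v[0])),np.percentile(np.hypot(*(q[:,:2]-c).T),[2,98]))
        dr,vv=cv2.fitLine(q[:,:2].astype(np.float32),cv2.DIST_L2,0,.01,.01).reshape(2,2);print(' line',np.degrees(np.arctan2(-dr[1],-dr[0])))
    # mat cork z~.01
    mm=(z>.006)&(z<.014)&(hsv[...,1]>70)&m
    p=W[mm][:,:2];
    if len(p)>5:print(' mat',len(p),cv2.minEnclosingCircle(p.astype(np.float32)))
    # box: tops of rails z .07-.078
    bx={'scene':(160,160,300,230),'side':(300,125,375,210)}[n]
    m=np.zeros(I.shape[:2],bool);m[bx[1]:bx[3],bx[0]:bx[2]]=1
    for lo,hi in((.070,.078),(.060,.068),(.084,.094)):
        k=m&(z>lo)&(z<hi)&(hsv[...,1]>60)
        p=W[k]
        print(' box z',lo,len(p),np.percentile(p[:,:2],[1,50,99],axis=0).round(4).tolist() if len(p) else 0, cv2.minAreaRect(p[:,:2].astype(np.float32)) if len(p)>4 else '')
for n,b in (('scene',(150,140,410,240)),('side',(270,110,400,280))):
    im=cv2.imread(f'pics/{n}0.png')[b[1]:b[3],b[0]:b[2]]
    cv2.imwrite(f'pics/{n}0c.png',cv2.resize(im,None,fx=3,fy=3))
E
```

```text
scene rim n 239 (0.47877976298332214, 0.18084971606731415) 0.09730172902345657
 handle n 65 [0.41273403 0.22641756 0.06396232] zmax [0.05823792 0.06422362 0.06769117]
 ang of pan +x -34.60349623352829 [0.06816083 0.09758286]
 line 146.83922
 mat 377 ((0.47162026166915894, 0.14115117490291595), 0.10471644997596741)
 box z 0.07 695 [[0.4629, -0.317], [0.5491, -0.1213], [0.5923, -0.0338]] ((0.5316336750984192, -0.1869814544916153), (0.12314370274543762, 0.30386480689048767), 4.4518141746521)
 box z 0.06 2118 [[0.4773, -0.3536], [0.5419, -0.2557], [0.5945, -0.0403]] ((0.5344287157058716, -0.19533675909042358), (0.11842992901802063, 0.32175999879837036), 3.746445894241333)
 box z 0.084 111 [[0.5127, -0.3284], [0.5436, -0.3194], [0.5712, -0.313]] ((0.5411251187324524, -0.32023167610168457), (0.06209419295191765, 0.014201277866959572), 4.479908466339111)
side rim n 132 (0.503093421459198, 0.1657678633928299) 0.06612745672464371
 handle n 170 [0.41887989 0.22069468 0.0624719 ] zmax [0.05290125 0.06323416 0.06928149]
 ang of pan +x -33.11370418226754 [0.06715464 0.13123265]
 line 150.69705
 mat 221 ((0.4615100026130676, 0.15625011920928955), 0.10141406953334808)
 box z 0.07 318 [[0.458, -0.3193], [0.5115, -0.1034], [0.5859, -0.0316]] ((0.52680504322052, -0.18327291309833527), (0.12048926204442978, 0.3068108558654785), 4.248651027679443)
 box z 0.06 499 [[0.4624, -0.3544], [0.5071, -0.2261], [0.5858, -0.0313]] ((0.5256921648979187, -0.19514571130275726), (0.11813707649707794, 0.32913559675216675), 4.138328552246094)
 box z 0.084 20 [[0.5074, -0.3297], [0.5202, -0.3209], [0.5655, -0.3126]] ((0.5360814929008484, -0.3215545117855072), (0.05885712802410126, 0.017855731770396233), 0.26700344681739807)
```

View pics/scene0c.png

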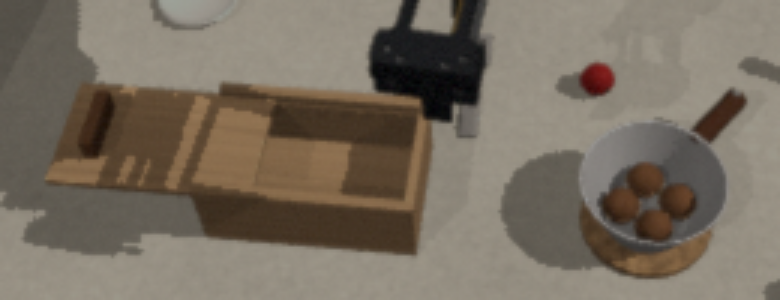

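View pics/side0c.png

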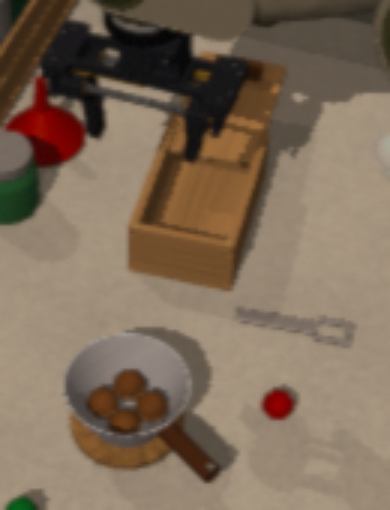

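```bash
python3 - <<'E'
from h import *
from scipy.optimize import least_squares
for n in ['scene','side']:
    f=dict(np.load(f'pics/{n}0.npz'));W=cloud(f);I=f['image'].astype(int);z=W[...,2]
    hsv=cv2.cvtColor(f['image'],cv2.COLOR_RGB2HSV)
    near=np.hypot(W[...,0]-.503,W[...,1]-.166)
    k=(near<.075)&(z>.0655)&(z<.0705)&(hsv[...,1]<60)
    p=W[k][:,:2]
    s=least_squares(lambda c:np.hypot(*(p-c[:2]).T)-.0635,[.503,.166],loss='soft_l1',f_scale=.002)
    c=s.x;print(n,'pan',c,np.std(s.fun),len(p), 'height top',np.nanmax(z[near<.067]))
    # mat edge pixels: topmost z .01 far points
    mm=(near<.08)&(z>.004)&(z<.014)&(hsv[...,1]>80)&(I.sum(-1)>120)
    p=W[mm];d=p[:,:2]-c;r=np.hypot(*d.T);a=np.degrees(np.arctan2(d[:,1],d[:,0]))
    for lo in range(-180,180,30):
        t=r[(a>=lo)&(a<lo+30)]
        if len(t)>3: print('  mat az',lo,len(t),np.percentile(t,97).round(4))
    # handle
    d=W[...,:2]-c;az=np.degrees(np.arctan2(d[...,1],d[...,0]))
    hk=(near>.07)&(near<.14)&(az>120)&(az<175)&(z>.045)&(z<.08)&(hsv[...,1]>60)
    q=W[hk];top=q[q[:,2]>np.median(q[:,2])-.003]
    dd=top[:,:2]-c;print(' handle',len(q),'az median',np.degrees(np.median(np.arctan2(dd[:,1],dd[:,0]))),'r',np.percentile(np.hypot(*dd.T),[2,98]),'z',np.percentile(q[:,2],[5,50,95]))
    # box
    k=(z>.0715)&(z<.0775)&(W[...,0]>.44)&(W[...,0]<.62)&(W[...,1]<-.02)&(W[...,1]>-.30)&(hsv[...,1]>50)
    rc=cv2.minAreaRect(W[k][:,:2].astype(np.float32));print(' rails',k.sum(),rc)
    print(cv2.boxPoints(rc).round(4).tolist())
    k=(z>.086)&(z<.092)&(W[...,0]>.44)&(W[...,0]<.62)&(W[...,1]<-.29)&(W[...,1]>-.36)&(I[...,0]<130)
    print(' grip',k.sum(),W[k].mean(0),cv2.minAreaRect(W[k][:,:2].astype(np.float32)))
E
```

```text
scene pan [0.50913604 0.16580201] 0.001439269441908354 184 height top 0.07131339006339647
  mat az -90 48 0.0592
  mat az -60 73 0.0594
  mat az -30 76 0.0597
  mat az 0 81 0.0598
  mat az 30 70 0.0593
  mat az 60 31 0.0592
 handle 122 az median 148.09241026243893 r [0.07669569 0.1263764 ] z [0.05761139 0.06455308 0.06796628]
 rails 598 ((0.5267531871795654, -0.13071268796920776), (0.12409214675426483, 0.19188393652439117), 3.819546699523926)
[[0.4584999978542328, -0.03909999877214432], [0.47119998931884766, -0.2305999994277954], [0.5950999855995178, -0.2222999930381775], [0.5823000073432922, -0.030899999663233757]]
 grip 99 [ 0.54286361 -0.32040821  0.08895282] ((0.5411250591278076, -0.32023170590400696), (0.06209413334727287, 0.014200919307768345), 4.480566501617432)
side pan [0.50460415 0.16752865] 0.002080077688336769 93 height top 0.07424146757131372
  mat az -180 13 0.0597
  mat az 0 8 0.057
  mat az 30 39 0.0587
  mat az 60 57 0.0592
  mat az 90 53 0.0604
  mat az 120 55 0.0602
  mat az 150 17 0.0594
 handle 164 az median 148.54485303176992 r [0.07143431 0.13094602] z [0.05288685 0.06321887 0.06971433]
 rails 247 ((0.5236176252365112, -0.14619526267051697), (0.12010156363248825, 0.23247341811656952), 3.800365924835205)
[[0.4560000002384186, -0.03420000150799751], [0.4713999927043915, -0.2662000060081482], [0.5911999940872192, -0.2581999897956848], [0.5758000016212463, -0.026200000196695328]]
 grip 14 [ 0.52581951 -0.32097067  0.08923873] ((0.5352793335914612, -0.32221126556396484), (0.013605822809040546, 0.0592087060213089), 82.87297821044922)
```

>>> servo_tool --pt "0.06 -0.03 0.04 0 8" --pt "0.06 -0.06 0.08 0 16" --pt "0.06 -0.08 0.12 0 24" --pt "0.06 -0.1 0.16 0 32" --pt "0.06 -0.12 0.2 -0.02 40" --pt "0.06 -0.13 0.22 -0.04 48" --pt "0.06 -0.13 0.22 -0.05 56" --pt "0.06 -0.13 0.22 -0.05 58.3" --force 50

```text
time_s: 0.95
ee_pos: [0.4188, 0.2206, 0.2013]
tool_rot: [0.872, 0.49, -0.002, -0.0]
wrist_force: [-0.1, 0.4, 0.4]
gripper_width: 0.683
```

```bash
python3 - <<'E'
from h import *
s=bot.state();print({k:np.round(v,3) for k,v in s.items() if k in('time_s','ee_pos','tool_rot','q','wrist_force')})
grab('wrist','wrist1')
f=dict(np.load('pics/wrist1.npz'));W=cloud(f);hsv=cv2.cvtColor(f['image'],cv2.COLOR_RGB2HSV);z=W[...,2]
k=(hsv[...,1]>60)&(z>.055)&(z<.075)&(W[...,0]<.5)&(np.hypot(W[...,0]-.507,W[...,1]-.1665)>.07)&(np.hypot(W[...,0]-.507,W[...,1]-.1665)<.15)
q=W[k];print(len(q));
print(q.mean(0),cv2.minAreaRect(q[:,:2].astype(np.float32)))
k=(z>.064)&(z<.0715)&(hsv[...,1]<60)&(np.hypot(W[...,0]-.507,W[...,1]-.1665)<.08)
from scipy.optimize import least_squares
p=W[k][:,:2]
if len(p)>20:
    s=least_squares(lambda c:np.hypot(*(p-c[:2]).T)-.0635,[.507,.166],loss='soft_l1',f_scale=.002);print(s.x,len(p),np.std(s.fun))
E
```

```text
{'time_s': np.float64(0.95), 'q': array([ 0.234,  0.297,  1.587, -0.   ,  1.26 , -0.79 ]), 'ee_pos': array([0.419, 0.221, 0.201]), 'tool_rot': array([ 0.872,  0.49 , -0.002, -0.   ]), 'wrist_force': array([-0.072,  0.393,  0.395])}
1487
[0.41992179 0.2185127  0.06477742] ((0.4206911623477936, 0.21780069172382355), (0.019531168043613434, 0.0611913800239563), 59.18738555908203)
[0.50797545 0.16655959] 938 0.001276415052447208
```

View pics/wrist1.png

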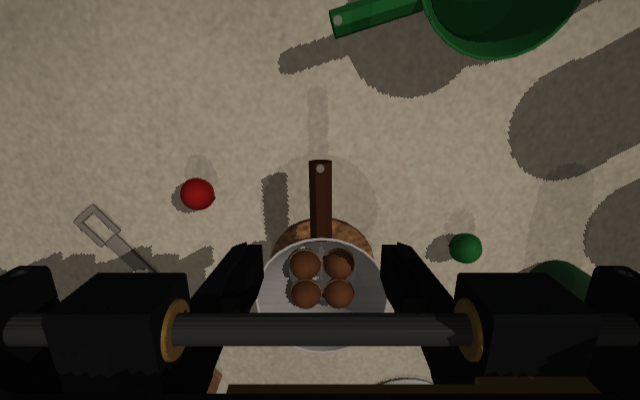

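The wrist view shows the dark handle running straight down the image at column 320 (rows 160–237). It joins the grey pan with four brown nuts, and nothing lies near the fingers. The handle line and rim centre agree with the first measurement to about 2 mm.

>>> servo_tool --pt "0.06 0 -0.001 -0.04 0.5" --pt "0.06 0 -0.001 -0.08 0.5" --pt "0.06 0 -0.001 -0.12 0.5" --pt "0.06 0 -0.001 -0.14 0.5" --pt "0.06 0 -0.001 -0.152 0.5" --pt "0.06 0 -0.001 -0.152 0.5" --pt "0.0 0 -0.001 -0.152 0.5" --pt "0.0 0 -0.001 -0.152 0.5" --force 60

```text
time_s: 1.8
ee_pos: [0.4205, 0.2191, 0.0516]
tool_rot: [0.871, 0.491, 0.001, 0.0]
wrist_force: [0.1, -0.5, -0.0]
gripper_width: 0.522
```

>>> servo_tool --pt "0.0 0 0 0 0" --pt "0.0 0 0 0 0" --pt "0.0 0 0 0 0" --pt "0.0 0 0 0 0" --pt "0.0 0 0 0.01 0" --pt "0.0 0 0 0.02 0" --pt "0.0 0 0 0.025 0" --pt "0.0 0 0 0.025 0"

```text
time_s: 2.6
ee_pos: [0.4203, 0.2191, 0.0767]
tool_rot: [0.871, 0.491, 0.001, 0.0]
wrist_force: [0.2, 0.1, -3.2]
gripper_width: 0.208
```

```bash
python3 - <<'E'
from h import *
s=bot.state();print({k:np.round(v,3) for k,v in s.items() if k in('time_s','ee_pos','torque','gripper_width','wrist_force')})
grab('side','side2')
im=cv2.imread('pics/side2.png')[180:320,230:430];cv2.imwrite('pics/side2c.png',cv2.resize(im,None,fx=3,fy=3))
E
```

```text
{'time_s': np.float64(2.6), 'ee_pos': array([0.42 , 0.219, 0.077]), 'wrist_force': array([ 0.188,  0.136, -3.172]), 'torque': array([0.164, 0.105, 0.01 ]), 'gripper_width': np.float64(0.208)}
```

View pics/side2c.png

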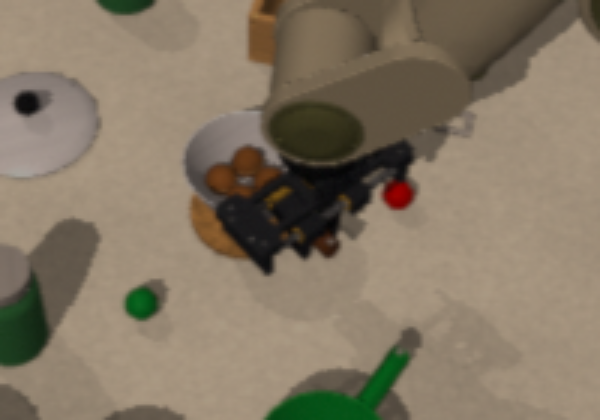

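>>> servo_tool --pt "0.0 0 0 0.02 0" --pt "0.0 0 0 0.05 0" --pt "0.0 0 0 0.08 0" --pt "0.0 0 0 0.1 0" --pt "0.0 0 0 0.1 0"

```text
time_s: 3.15
ee_pos: [0.4208, 0.2192, 0.1776]
tool_rot: [0.871, 0.491, 0.002, 0.001]
wrist_force: [-0.2, -0.3, -3.1]
gripper_width: 0.212
```

```bash
cat >> h.py <<'E'
def tilt(f,tag=None):
    """heights of low-saturation pan points along heading from the gripper"""
    W=cloud(f);s=bot.state();e=s['ee_pos']
    from scipy.spatial.transform import Rotation as Ro
    xj=Ro.from_quat(s['tool_rot']).as_matrix()[:,0]
    return W,e,xj
E
python3 - <<'E'
from h import *
s=bot.state();print({k:np.round(v,3) for k,v in s.items() if k in('time_s','ee_pos','torque','gripper_width','wrist_force')})
f=grab('scene','scene3');W=cloud(f);hsv=cv2.cvtColor(f['image'],cv2.COLOR_RGB2HSV)
k=(hsv[...,1]<60)&(np.hypot(W[...,0]-.508,W[...,1]-.1665)<.08)&(W[...,2]>.07)
p=W[k];h=np.array([.857,-.515]);a=(p[:,:2]-[.42,.219])@h
for lo in np.arange(.02,.2,.015):
    t=p[(a>lo)&(a<lo+.015)][:,2]
    if len(t)>3:print(round(lo,3),len(t),np.percentile(t,[2,50,98]).round(4))
im=cv2.imread('pics/scene3.png')[130:270,280:480];cv2.imwrite('pics/scene3c.png',cv2.resize(im,None,fx=3,fy=3))
E
```

```text
{'time_s': np.float64(3.15), 'ee_pos': array([0.421, 0.219, 0.178]), 'wrist_force': array([-0.248, -0.348, -3.051]), 'torque': array([0.231, 0.17 , 0.007]), 'gripper_width': np.float64(0.212)}
0.02 667 [0.2357 0.3725 0.4602]
0.035 679 [0.1779 0.4181 0.462 ]
0.05 710 [0.1451 0.1849 0.4538]
0.065 345 [0.1471 0.183  0.4374]
0.08 191 [0.1368 0.1644 0.192 ]
0.095 154 [0.1355 0.1628 0.1913]
0.11 90 [0.1388 0.1714 0.1921]
0.125 104 [0.1364 0.163  0.1917]
0.14 85 [0.1418 0.1725 0.1906]
0.155 61 [0.1654 0.1867 0.1904]
```

View pics/scene3c.png

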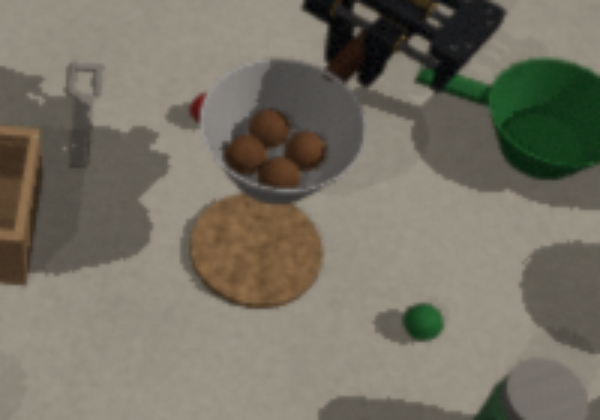

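>>> servo_tool --pt "0.0 0.003 -0.008 0.01 -2" --pt "0.0 0.01 -0.025 0.02 -6" --pt "0.0 0.02 -0.05 0.03 -11" --pt "0.0 0.03 -0.075 0.04 -16" --pt "0.0 0.04 -0.1 0.05 -22" --pt "0.0 0.05 -0.13 0.057 -28" --pt "0.0 0.06 -0.155 0.057 -33" --pt "0.0 0.07 -0.18 0.057 -38"

```text
time_s: 4.0
ee_pos: [0.4901, 0.0373, 0.232]
tool_rot: [0.984, 0.178, -0.001, -0.0]
wrist_force: [-0.0, 0.4, -2.0]
gripper_width: 0.211
```

>>> servo_tool --pt "0.0 0.01 -0.025 0 -5" --pt "0.0 0.018 -0.048 0 -9" --pt "0.0 0.024 -0.068 0 -13" --pt "0.0 0.028 -0.082 0 -16" --pt "0.0 0.03 -0.09 0 -17" --pt "0.0 0.03 -0.09 0 -17" --pt "0.0 0.03 -0.09 0 -17"

```text
time_s: 4.7
ee_pos: [0.5197, -0.0505, 0.2326]
tool_rot: [0.999, 0.034, -0.0, -0.0]
wrist_force: [-0.2, 0.7, -2.0]
gripper_width: 0.216
```

```bash
python3 - <<'E'
from h import *
s=bot.state();print({k:np.round(v,3) for k,v in s.items() if k in('time_s','ee_pos','torque','gripper_width','wrist_force','q')})
f=grab('scene','scene4');W=cloud(f);hsv=cv2.cvtColor(f['image'],cv2.COLOR_RGB2HSV)
grab('side','side4')
im=np.hstack([cv2.imread('pics/scene4.png')[90:290,140:340],cv2.imread('pics/side4.png')[80:280,250:450]]);cv2.imwrite('pics/c4.png',cv2.resize(im,None,fx=2,fy=2))
from scipy.optimize import least_squares
for n in('scene3','scene4'):
    f=dict(np.load(f'pics/{n}.npz'));W=cloud(f);hsv=cv2.cvtColor(f['image'],cv2.COLOR_RGB2HSV)
    m=(np.abs(W[...,2]-.010)<.004)&(np.hypot(W[...,0]-.508,W[...,1]-.1665)<.07)&(hsv[...,1]>80)
    c=max(cv2.findContours(m.astype(np.uint8),0,1)[0],key=len)[:,0]
    p=W[c[:,1],c[:,0]][:,:2];s=least_squares(lambda c:np.hypot(*(p-c[:2]).T)-.0595,[.508,.166],loss='soft_l1',f_scale=.001);print('mat',s.x,np.std(s.fun),len(p))
E
```

```text
{'time_s': np.float64(4.7), 'q': array([-0.324,  0.348,  1.409,  0.   ,  1.385, -0.391]), 'ee_pos': array([ 0.52 , -0.05 ,  0.233]), 'wrist_force': array([-0.158,  0.721, -2.023]), 'torque': array([0.155, 0.021, 0.02 ]), 'gripper_width': np.float64(0.216)}
mat [0.50997589 0.16576776] 0.0026399526779195873 116
mat [0.50943933 0.16575522] 0.0011753198892912138 115
```

View pics/c4.png

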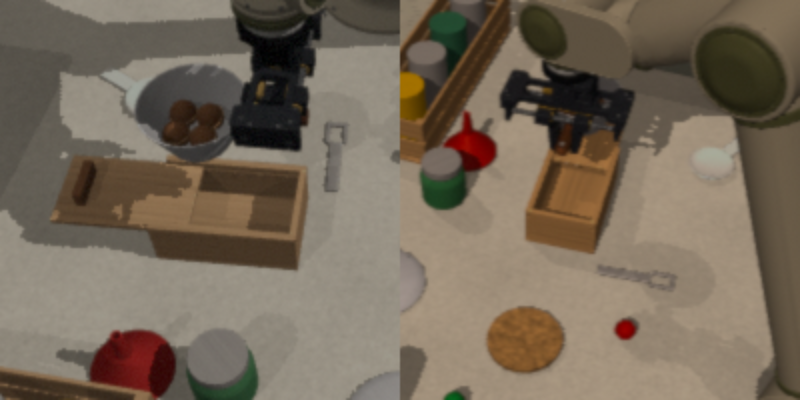

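>>> servo_tool --pt "0.0 0 0 0 0" --pt "0.0 0 0 0 0" --force 25

```text
time_s: 5.0
ee_pos: [0.5199, -0.0506, 0.2329]
tool_rot: [0.999, 0.034, 0.0, 0.0]
wrist_force: [0.2, -0.4, -2.9]
gripper_width: 0.222
```

```bash
cat >> h.py <<'E'
def tl(tag,crop=True):
    from scipy.spatial.transform import Rotation as Ro
    s=bot.state();e=np.array(s['ee_pos']);R=Ro.from_quat(s['tool_rot']).as_matrix();xj=R[:2,0]
    h=np.array([xj[1],-xj[0]])  # heading (pan +x): jaw azimuth-90
    f=grab('scene',tag);W=cloud(f);hsv=cv2.cvtColor(f['image'],cv2.COLOR_RGB2HSV)
    d=W[...,:2]-e[:2];a=d@h;b=d@xj;dz=W[...,2]-(e[2]+.005)
    k=(hsv[...,1]<70)&(np.abs(b)<.075)&(a>-.06)&(a<.185)&(np.hypot(a,dz)<.19)&(np.hypot(a,dz)>.035)&(dz<.06)&(dz>-.18)
    # rim: points furthest from grip: 
    q=np.c_[a[k],dz[k]];
    rr=np.hypot(*q.T);far=q[rr>.15]
    print('t',s['time_s'],'F',np.round(s['wrist_force'],1),'T',np.round(s['torque'],3),'w',round(float(s['gripper_width']),3),'npts',len(q),'far',len(far))
    if len(far):
        print(' tilt of far rim',np.degrees(np.arctan2(-far[:,1],far[:,0])).round(0)[::max(1,len(far)//12)], 'med',np.median(np.degrees(np.arctan2(-far[:,1],far[:,0])))+4)
    im=cv2.imread(f'pics/{tag}.png')[90:270,150:350];cv2.imwrite(f'pics/{tag}c.png',cv2.resize(im,None,fx=3,fy=3))
E
python3 - <<'E'
from h import *
tl('s5')
E
```

```text
t 5.0 F [ 0.2 -0.4 -2.9] T [ 0.077  0.001 -0.002] w 0.222 npts 1272 far 308
 tilt of far rim [25. 29. 28. 25. 35. 33. 30. 38. 29. 36. 28. 37. 33.] med 33.36192145450389
```

View pics/s5c.png

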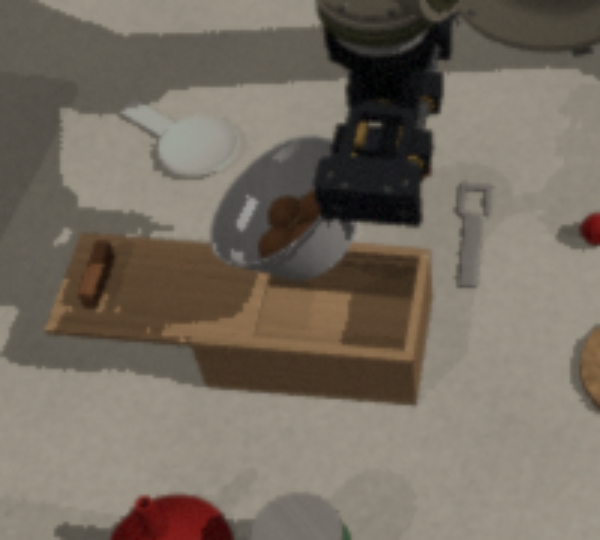

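The pan has drooped in the grip to roughly 30°, controllably. Its rim is over the box at crop (245,250), with the nuts still inside.

>>> servo_tool --pt "0.0 0 0 0 0" --force 25

```text
time_s: 5.15
ee_pos: [0.5198, -0.0506, 0.2327]
tool_rot: [0.999, 0.033, -0.0, -0.0]
wrist_force: [-0.5, 1.2, -3.7]
gripper_width: 0.221
```

```bash
python3 - <<'E'
from h import *
tl('s6')
E
```

```text
t 5.15 F [-0.5  1.2 -3.7] T [0.534 0.024 0.038] w 0.221 npts 992 far 221
 tilt of far rim [54. 56. 55. 61. 56. 60. 55. 58. 55. 60. 59. 59. 54.] med 61.16475461749966
```

View pics/s6c.png

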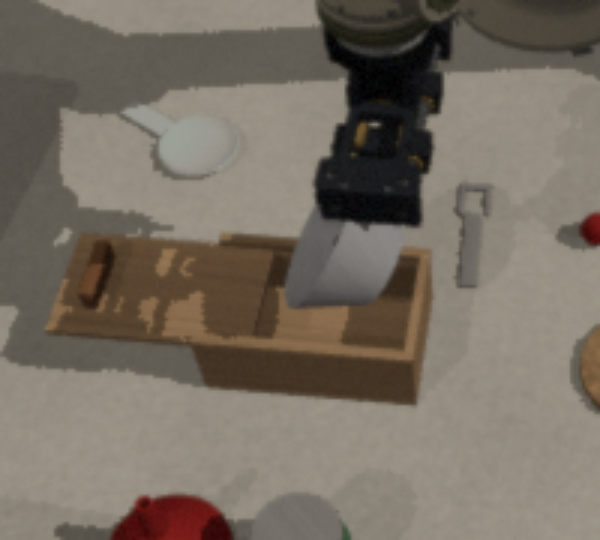

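>>> servo_tool --pt "0.0 0 0 0 0" --pt "0.0 0 0 0 0" --force 25

```text
time_s: 5.4
ee_pos: [0.52, -0.0511, 0.2328]
tool_rot: [0.999, 0.033, 0.0, 0.0]
wrist_force: [-0.2, -0.2, -1.2]
gripper_width: 0.22
```

```bash
python3 - <<'E'
from h import *
tl('s7');grab('side','side7');im=cv2.imread('pics/side7.png')[80:280,250:450];cv2.imwrite('pics/side7c.png',cv2.resize(im,None,fx=3,fy=3))
E
```

```text
t 5.4 F [-0.2 -0.2 -1.2] T [ 0.072  0.018 -0.008] w 0.22 npts 1003 far 226
 tilt of far rim [54. 56. 62. 57. 54. 56. 60. 55. 60. 56. 54. 61. 53.] med 60.63788700812724
```

View pics/s7c.png

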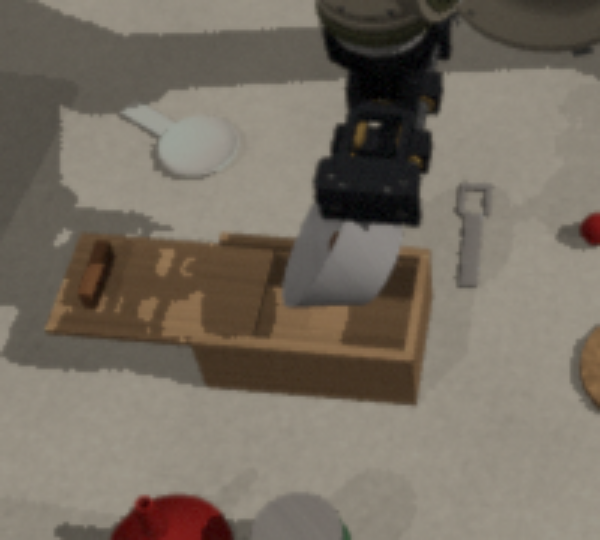

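View pics/side7c.png

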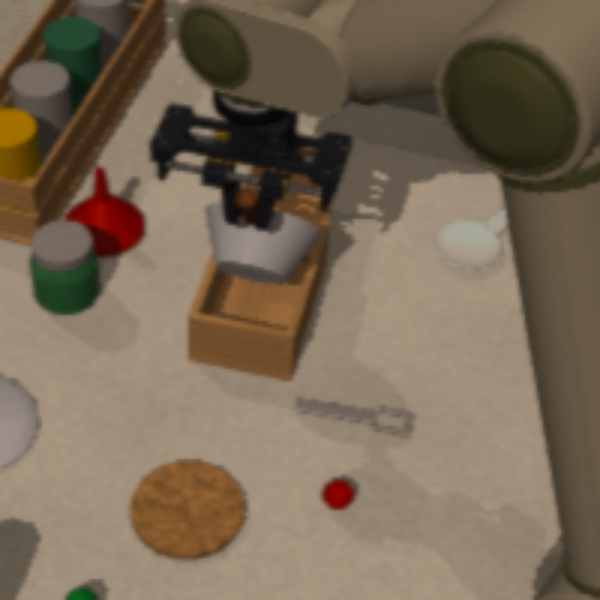

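>>> servo_tool --pt "0.0 0 0 0 0" --pt "0.0 0 0 0 0" --force 15

```text
time_s: 5.7
ee_pos: [0.52, -0.051, 0.2328]
tool_rot: [0.999, 0.033, 0.0, 0.0]
wrist_force: [0.5, 0.1, -3.0]
gripper_width: 0.219
```

```bash
python3 - <<'E'
from h import *
tl('s8');grab('side','side8');
a=cv2.imread('pics/s8c.png')[:,:]; im=cv2.imread('pics/side8.png')[100:240,300:380];b=cv2.resize(im,(308,540));cv2.imwrite('pics/c8.png',cv2.resize(np.hstack([a,b]),None,fx=.85,fy=.85))
E
```

```text
t 5.7 F [ 0.5  0.1 -3. ] T [0.094 0.027 0.013] w 0.219 npts 998 far 231
 tilt of far rim [53. 55. 58. 57. 54. 58. 62. 58. 54. 61. 59. 58. 55.] med 60.560699977098665
```

View pics/c8.png

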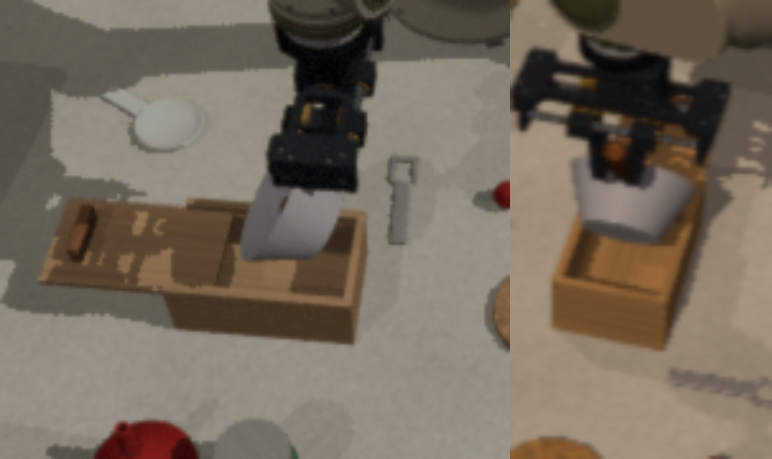

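>>> servo_tool --pt "0.0 0 0 0 0" --pt "0.0 0 0 0 0" --force 7

```text
time_s: 6.0
ee_pos: [0.52, -0.051, 0.2327]
tool_rot: [0.999, 0.033, -0.0, 0.0]
wrist_force: [0.2, -0.1, -2.4]
gripper_width: 0.227
```

```bash
python3 - <<'E'
from h import *
tl('s9');grab('wrist','w9');grab('side','side9');
a=cv2.imread('pics/s9c.png')[:,:]; im=cv2.imread('pics/side9.png')[100:240,300:380];b=cv2.resize(im,(308,540));cv2.imwrite('pics/c9.png',cv2.resize(np.hstack([a,b]),None,fx=.85,fy=.85))
E
```

```text
t 6.0 F [ 0.2 -0.1 -2.4] T [0.077 0.004 0.029] w 0.227 npts 1000 far 229
 tilt of far rim [53. 55. 59. 58. 55. 60. 54. 58. 55. 62. 60. 59. 56.] med 60.61775332792653
```

View pics/c9.png

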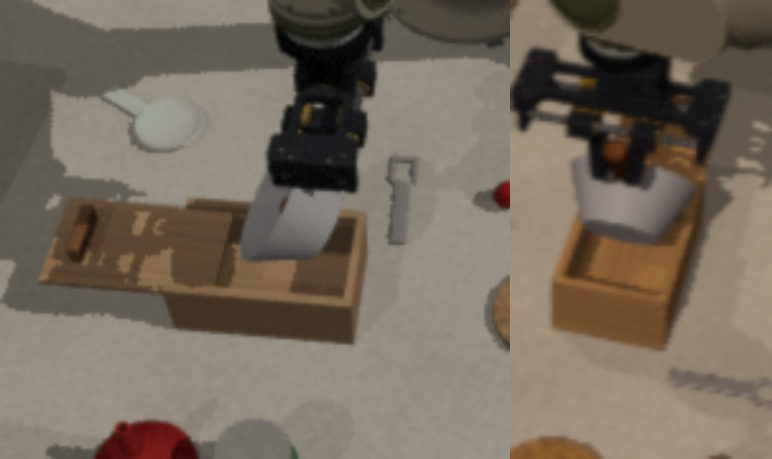

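View pics/w9.png

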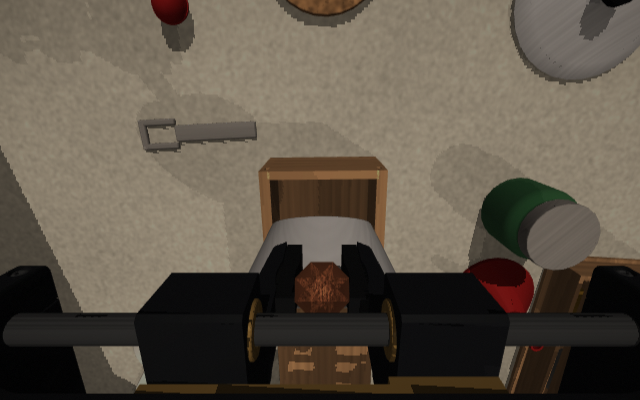

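```bash
python3 - <<'E'
from h import *
f=dict(np.load('pics/w9.npz'));K=f['intrinsics'];z=f['z_map']
T=f['T_tool_cam'];print(T.round(3))
def tp(u,v):
    d=z[v,u];return (T[:3,:3]@np.array([(u-K[0,2])/K[0,0]*d,(v-K[1,2])/K[1,1]*d,d])+T[:3,3]).round(4)
for u,v in [(322,265),(322,280),(322,288),(322,300),(322,310),(322,318),(322,330),(322,342),(322,350),(322,375),(290,270),(322,230),(200,290),(200,330),(200,360)]: print(u,v,tp(u,v))
E
```

```text
[[ 1.     0.     0.001 -0.001]
 [-0.     0.952  0.305 -0.079]
 [-0.001 -0.305  0.952 -0.133]
 [ 0.     0.     0.     1.   ]]
322 265 [-0.0002 -0.0202 -0.0265]
322 280 [-0.0002 -0.0157 -0.0297]
322 288 [-0.0002 -0.0134 -0.0313]
322 300 [-0.0002 -0.0095 -0.033 ]
322 310 [-0.0002 -0.0069 -0.0352]
322 318 [-0.0003 -0.0267 -0.065 ]
322 330 [-0.0003 -0.0248 -0.0671]
322 342 [-0.0004 -0.0224 -0.0684]
322 350 [0.0005 0.1983 0.1671]
322 375 [0.0005 0.2348 0.1668]
290 270 [-0.0138 -0.0094 -0.0116]
322 230 [0.     0.0034 0.0618]
200 290 [-0.0306 -0.034  -0.0638]
200 330 [-0.0272 -0.0307 -0.0741]
200 360 [-0.0285 -0.0218 -0.0735]
```

```bash
python3 - <<'E'
from h import *
f=dict(np.load('pics/w9.npz'));K=f['intrinsics'];z=f['z_map'];T=f['T_tool_cam']
v,u=np.mgrid[:400,:640];P=np.stack([(u-K[0,2])/K[0,0]*z,(v-K[1,2])/K[1,1]*z,z],-1)@T[:3,:3].T+T[:3,3]
for v_ in range(240,320,6): print(v_,[P[v_,u_].round(3).tolist() for u_ in (265,280,295,355,370)])
im=cv2.imread('pics/w9.png')[200:400,220:420];cv2.imwrite('pics/w9c.png',cv2.resize(im,None,fx=3,fy=3))
im=cv2.imread('pics/side9.png')[110:200,300:380];cv2.imwrite('pics/side9c.png',cv2.resize(im,None,fx=6,fy=6,interpolation=cv2.INTER_CUBIC))
E
```

```text
240 [[-0.041, 0.02, 0.081], [-0.028, 0.012, 0.066], [-0.018, 0.01, 0.06], [0.022, 0.011, 0.062], [0.033, 0.015, 0.07]]
246 [[-0.04, 0.021, 0.074], [-0.02, -0.011, 0.008], [-0.014, -0.009, 0.012], [0.016, -0.01, 0.011], [0.033, 0.016, 0.064]]
252 [[-0.039, 0.021, 0.066], [-0.02, -0.011, 0.002], [-0.013, -0.01, 0.004], [0.015, -0.01, 0.004], [0.022, -0.012, 0.001]]
258 [[-0.038, 0.024, 0.062], [-0.019, -0.011, -0.004], [-0.012, -0.01, -0.001], [0.015, -0.009, -0.001], [0.021, -0.011, -0.004]]
264 [[-0.025, -0.011, -0.008], [-0.018, -0.011, -0.008], [-0.012, -0.009, -0.006], [0.014, -0.01, -0.007], [0.02, -0.011, -0.01]]
270 [[-0.024, -0.011, -0.015], [-0.018, -0.009, -0.012], [-0.012, -0.009, -0.01], [0.014, -0.01, -0.012], [0.02, -0.011, -0.015]]
276 [[-0.023, -0.012, -0.02], [-0.018, -0.009, -0.016], [-0.012, -0.007, -0.013], [0.013, -0.009, -0.016], [0.019, -0.012, -0.02]]
282 [[-0.022, -0.011, -0.023], [-0.017, -0.01, -0.021], [-0.01, -0.015, -0.03], [0.013, -0.01, -0.021], [0.018, -0.011, -0.024]]
288 [[-0.022, -0.011, -0.028], [-0.016, -0.01, -0.025], [-0.01, -0.014, -0.032], [0.013, -0.009, -0.025], [0.018, -0.011, -0.028]]
294 [[-0.021, -0.011, -0.032], [-0.016, -0.01, -0.03], [-0.01, -0.01, -0.031], [0.012, -0.009, -0.028], [0.017, -0.011, -0.031]]
300 [[-0.021, -0.011, -0.035], [-0.016, -0.009, -0.032], [-0.01, -0.01, -0.033], [0.012, -0.008, -0.031], [0.017, -0.01, -0.034]]
306 [[-0.02, -0.011, -0.039], [-0.016, -0.005, -0.031], [-0.01, -0.005, -0.031], [0.012, -0.007, -0.032], [0.017, -0.009, -0.035]]
312 [[-0.015, -0.026, -0.062], [-0.011, -0.026, -0.062], [-0.007, -0.026, -0.062], [0.008, -0.027, -0.062], [0.012, -0.026, -0.062]]
318 [[-0.015, -0.026, -0.065], [-0.011, -0.027, -0.066], [-0.007, -0.027, -0.065], [0.008, -0.027, -0.065], [0.012, -0.027, -0.065]]
```

View pics/w9c.png

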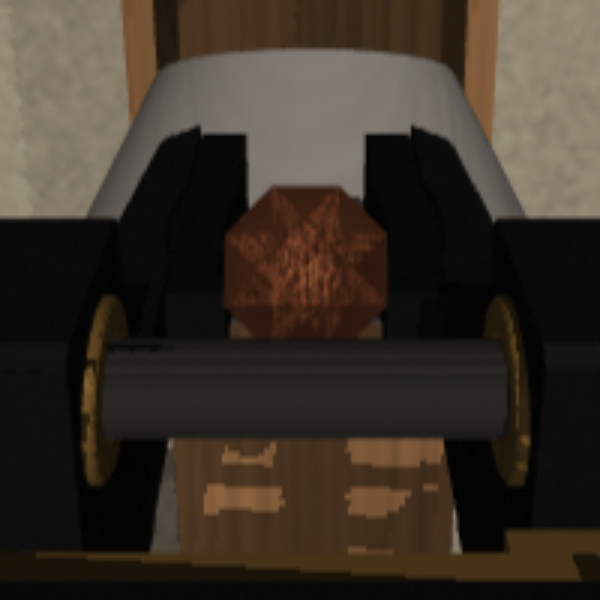

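View pics/side9c.png

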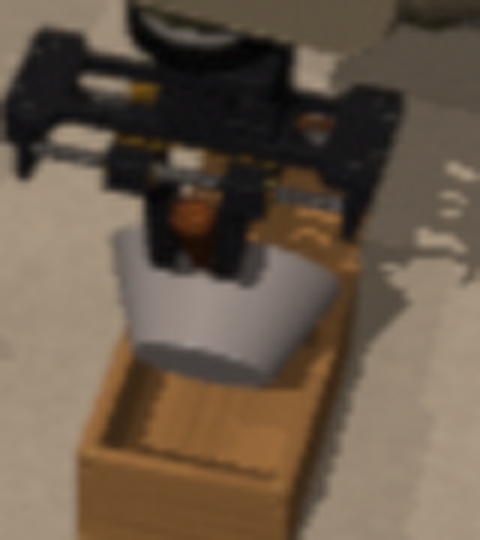

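>>> servo_tool --pt "0.0 0 0 0 0" --force 4

```text
time_s: 6.25
ee_pos: [0.52, -0.051, 0.2328]
tool_rot: [0.999, 0.033, 0.0, 0.0]
wrist_force: [0.4, 0.7, -2.4]
gripper_width: 0.226
```

```bash
python3 - <<'E'
from h import *
tl('s10')
E
```

```text
t 6.25 F [ 0.4  0.7 -2.4] T [0.064 0.026 0.021] w 0.226 npts 978 far 204
 tilt of far rim [56. 55. 59. 58. 63. 57. 61. 58. 63. 60. 60. 61.] med 62.67298098469178
```

View pics/s10c.png

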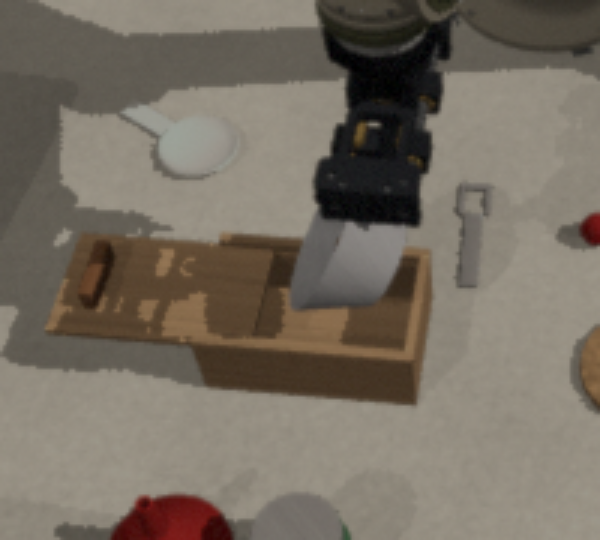

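>>> servo_tool --pt "0.0 0 0 0 0" --pt "0.0 0 0 0 0" --force 3

```text
time_s: 6.5
ee_pos: [0.52, -0.051, 0.2327]
tool_rot: [0.999, 0.033, 0.0, -0.0]
wrist_force: [-0.2, 0.0, -2.2]
gripper_width: 0.224
```

```bash
python3 - <<'E'
from h import *
tl('s11')
E
```

```text
t 6.5 F [-0.2  0.  -2.2] T [ 0.093  0.044 -0.028] w 0.224 npts 876 far 76
 tilt of far rim [68. 69. 69. 69. 95. 69. 69. 69. 69. 69. 69. 69. 69.] med 72.6617342122947
```

View pics/s11c.png

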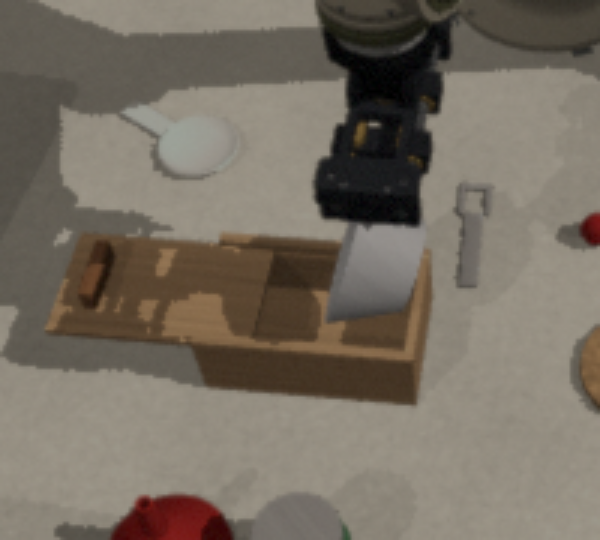

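>>> servo_tool --pt "0.0 0 0 0 0" --pt "0.0 0 0 0 0" --pt "0.0 0 0 0 0" --force 3

```text
time_s: 6.85
ee_pos: [0.52, -0.051, 0.2328]
tool_rot: [0.999, 0.033, 0.0, 0.0]
wrist_force: [0.2, 0.1, -2.1]
gripper_width: 0.227
```

```bash
python3 - <<'E'
from h import *
tl('s12')
E
```

```text
t 6.85 F [ 0.2  0.1 -2.1] T [0.064 0.022 0.005] w 0.227 npts 829 far 25
 tilt of far rim [68. 66. 68. 69. 68. 70. 94. 95. 93. 92. 69. 69. 68.] med 72.90942679797656
```

View pics/s12c.png

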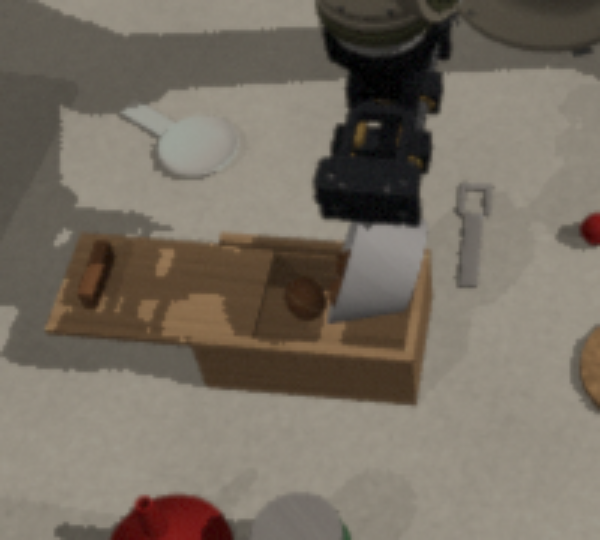

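A walnut has just left the rim (crop 305,297) and is going into the mouth. Continuing.

>>> servo_tool --pt "0.0 0 0 0 0" --pt "0.0 0 0 0 0" --pt "0.0 0 0 0 0" --pt "0.0 0 0 0 0" --pt "0.0 0 0 0 0"

```text
time_s: 7.4
ee_pos: [0.52, -0.051, 0.2327]
tool_rot: [0.999, 0.033, -0.0, -0.0]
wrist_force: [0.6, 0.9, -1.7]
gripper_width: 0.232
```

```bash
python3 - <<'E'
from h import *
tl('s13')
E
```

```text
t 7.4 F [ 0.6  0.9 -1.7] T [ 0.03  -0.037 -0.021] w 0.232 npts 868 far 72
 tilt of far rim [68. 71. 70. 69. 70. 70. 69. 69. 69. 69. 69. 69.] med 73.27103730392261
```

View pics/s13c.png

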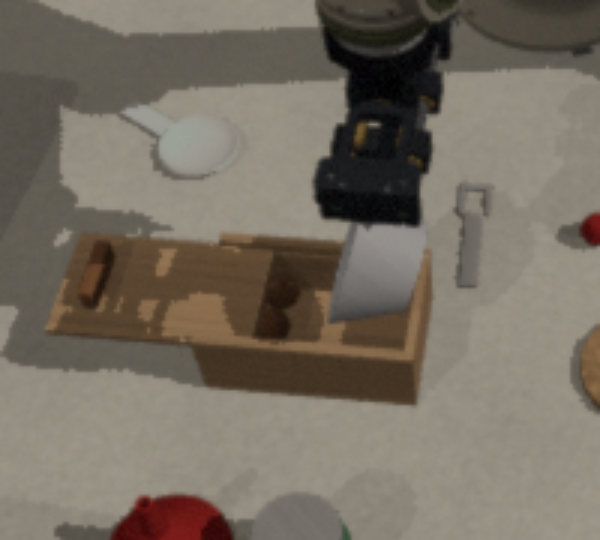

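>>> servo_tool --pt "0.0 0 0 0 0" --pt "0.0 0 -0.015 0 0" --pt "0.0 0 0.02 0 0" --pt "0.0 0 0.02 0 0" --pt "0.0 0 -0.015 0 0" --pt "0.0 0 0.02 0 0" --pt "0.0 0 0.02 0 0" --pt "0.0 0 0 0 0" --force 40

```text
time_s: 8.25
ee_pos: [0.5199, -0.0503, 0.2329]
tool_rot: [0.999, 0.035, 0.0, -0.0]
wrist_force: [0.2, -0.7, -1.8]
gripper_width: 0.223
```

```bash
python3 - <<'E'
from h import *
tl('s14');grab('side','side14')
im=cv2.imread('pics/side14.png')[110:230,290:390];cv2.imwrite('pics/side14c.png',cv2.resize(im,None,fx=5,fy=5,interpolation=cv2.INTER_CUBIC))
E
```

```text
t 8.25 F [ 0.2 -0.7 -1.8] T [-0.013 -0.026  0.032] w 0.223 npts 873 far 72
 tilt of far rim [68. 71. 70. 95. 69. 69. 68. 93. 70. 69. 70. 70.] med 73.1600299414693
```

View pics/s14c.png

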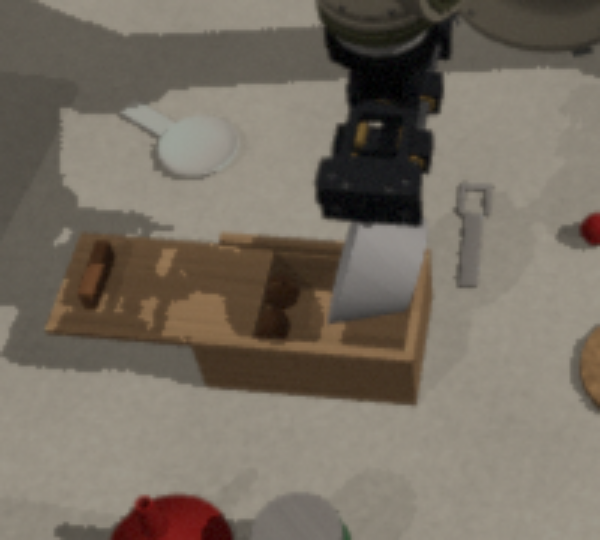

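View pics/side14c.png

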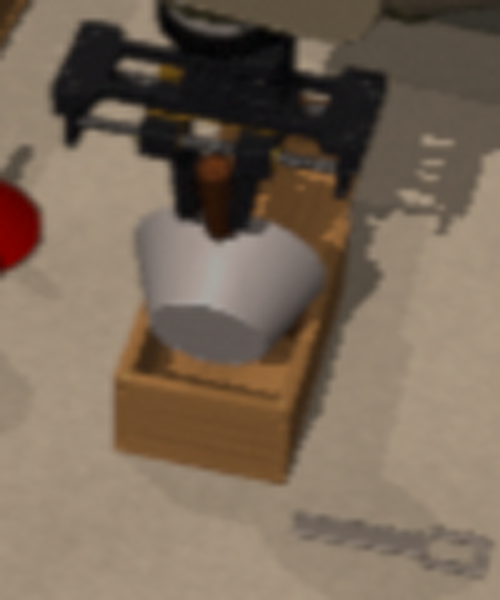

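>>> servo_tool --pt "0.0 0 -0.015 0.01 0" --pt "0.0 0 0.025 0 0" --pt "0.0 0 0.025 0.015 0" --pt "0.0 0 -0.01 0 0" --pt "0.0 0 0.03 0.01 0" --pt "0.0 0 0.03 0 0" --pt "0.0 0 0 0 0" --pt "0.0 0 0 0 0" --force 50

```text
time_s: 9.15
ee_pos: [0.5202, -0.0533, 0.233]
tool_rot: [0.999, 0.033, 0.0, 0.001]
wrist_force: [-0.1, 0.5, -1.1]
gripper_width: 0.221
```

```bash
python3 - <<'E'
from h import *
tl('s15');grab('wrist','w15')
E
```

```text
t 9.15 F [-0.1  0.5 -1.1] T [ 0.106 -0.017  0.025] w 0.221 npts 872 far 70
 tilt of far rim [68. 68. 68. 69. 96. 68. 70. 69. 69. 68. 70. 68. 69. 68.] med 72.98014199650832
```

View pics/s15c.png

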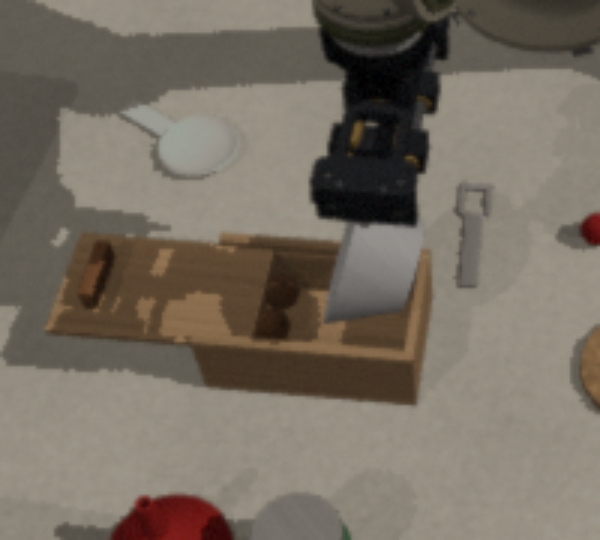

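View pics/w15.png

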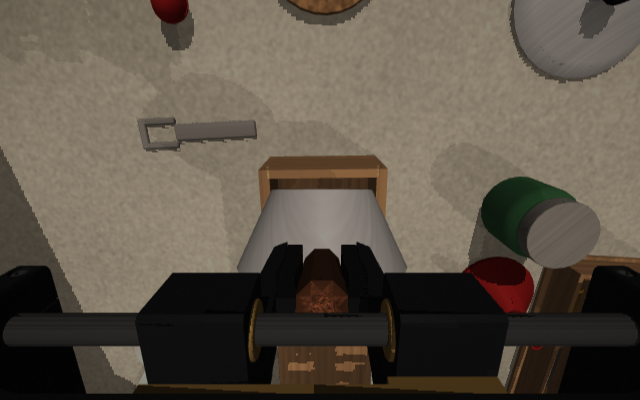

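>>> servo_tool --pt "0.0 0 0.01 0.005 1" --pt "0.0 -0.002 0.035 0.01 7" --pt "0.0 -0.004 0.065 0.01 15" --pt "0.0 -0.006 0.1 0.01 23" --pt "0.0 -0.009 0.135 0.01 31" --pt "0.0 -0.012 0.17 0.01 39" --pt "0.0 -0.015 0.2 0.01 47" --pt "0.0 -0.015 0.22 0 55"

```text
time_s: 10.05
ee_pos: [0.5044, 0.1723, 0.2343]
tool_rot: [0.869, 0.495, 0.002, 0.0]
wrist_force: [0.4, 0.0, -1.9]
gripper_width: 0.218
```

```bash
python3 - <<'E'
from h import *
tl('s16')
cv2.imwrite('pics/s16d.png',cv2.resize(cv2.imread('pics/s16.png')[120:270,150:470],None,fx=2.4,fy=2.4,interpolation=cv2.INTER_CUBIC))
f=dict(np.load('pics/s16.npz'));W=cloud(f);hsv=cv2.cvtColor(f['image'],cv2.COLOR_RGB2HSV)
g=(hsv[...,0]>50)&(hsv[...,0]<75)&(hsv[...,1]>150)&(W[...,1]>.2)&(W[...,2]>.03)
print('green pan xy range',np.percentile(W[g],[1,99],axis=0).round(3))
s0=dict(np.load('pics/side0.npz'));W=cloud(s0);print('opener',W[217,352],W[219,385])
E
```

```text
t 10.05 F [ 0.4  0.  -1.9] T [ 0.038 -0.087 -0.002] w 0.218 npts 1967 far 408
 tilt of far rim [89. 82. 69. 79. 68. 73. 78. 72. 78. 74. 71. 72.] med 77.07750849482031
green pan xy range [[0.282 0.31  0.03 ]
 [0.568 0.486 0.059]]
opener [ 0.42599146 -0.00139964  0.00273685] [ 3.21431598e-01 -3.20563942e-02  1.55608923e-04]
```

View pics/s16d.png

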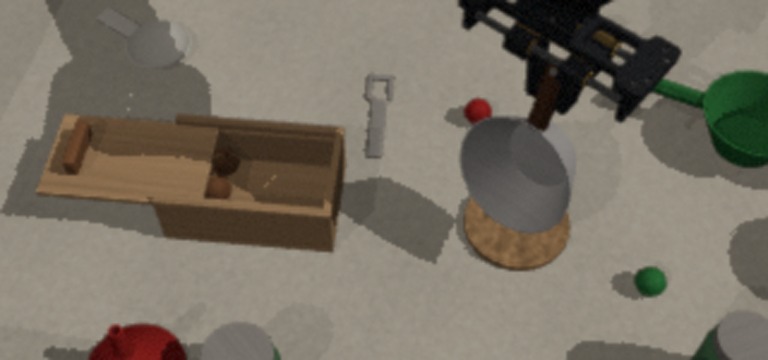

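The pan is visibly empty, and two walnuts show at the lid's front edge inside the box. Nothing has spilled on the table. Next I lower the rim onto the mat's far edge and roll the pan back upright.

>>> servo_tool --pt "0.0 0 -0.002 -0.03 0" --pt "0.0 0 -0.002 -0.05 0" --pt "0.0 0 -0.002 -0.065 0" --pt "0.0 0 -0.002 -0.072 0" --pt "0.0 0 -0.002 -0.075 0" --pt "0.0 0 -0.002 -0.075 0" --force 15

```text
time_s: 10.7
ee_pos: [0.5047, 0.1678, 0.1599]
tool_rot: [0.871, 0.491, 0.001, 0.0]
wrist_force: [-5.7, 0.5, 10.7]
gripper_width: 0.224
```

```bash
python3 - <<'E'
from h import *
tl('s17')
cv2.imwrite('pics/s17d.png',cv2.resize(cv2.imread('pics/s17.png')[140:260,300:440],None,fx=4,fy=4,interpolation=cv2.INTER_CUBIC))
E
```

```text
t 10.7 F [-5.7  0.5 10.7] T [-0.066  0.918 -0.056] w 0.224 npts 2854 far 1407
 tilt of far rim [110.  73.  64.  68.  76.  64.  91.  87.  64.  61.  66.  68.  60.] med 73.69287659797054
```

View pics/s17d.png

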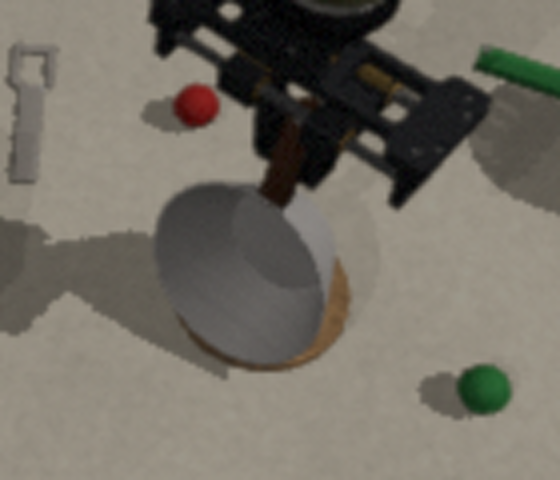

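>>> servo_tool --pt "0.0 -0.008 0.005 -0.001 0" --pt "0.0 -0.016 0.01 -0.004 0" --pt "0.0 -0.024 0.015 -0.006 0" --pt "0.0 -0.032 0.02 -0.008 0" --pt "0.0 -0.04 0.024 -0.01 0" --pt "0.0 -0.05 0.03 -0.015 0" --pt "0.0 -0.061 0.037 -0.02 0" --force 8

```text
time_s: 11.45
ee_pos: [0.4432, 0.2045, 0.1377]
tool_rot: [0.871, 0.491, 0.0, -0.0]
wrist_force: [0.4, -0.2, 0.1]
gripper_width: 0.222
```

```bash
python3 - <<'E'
from h import *
tl('s18');grab('side','side18')
a=cv2.resize(cv2.imread('pics/s18.png')[130:250,300:440],None,fx=3,fy=3,interpolation=cv2.INTER_CUBIC)
b=cv2.resize(cv2.imread('pics/side18.png')[180:300,260:380],None,fx=3,fy=3,interpolation=cv2.INTER_CUBIC)
cv2.imwrite('pics/s18d.png',np.hstack([a,b]))
E
```

```text
t 11.45 F [ 0.4 -0.2  0.1] T [ 0.032 -0.137  0.024] w 0.222 npts 2889 far 659
 tilt of far rim [112. 112. 113.  57.  50.  46.  43.  49.  42.  66.  55.  54.  51.] med 57.422441026093814
```

View pics/s18d.png

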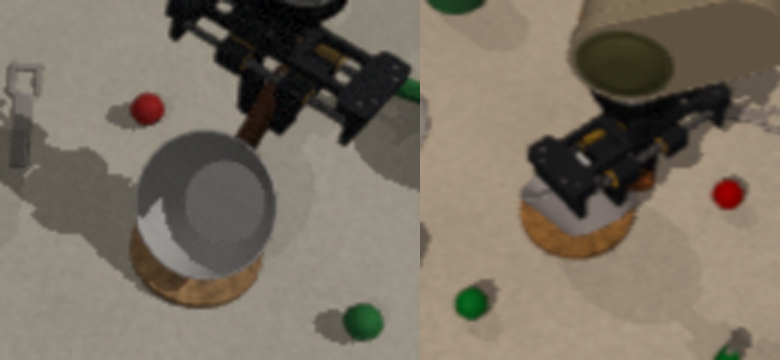

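>>> servo_tool --pt "0.0 -0.014 0.008 -0.01 0" --pt "0.0 -0.027 0.016 -0.022 0" --pt "0.0 -0.038 0.023 -0.036 0" --pt "0.0 -0.048 0.029 -0.051 0" --pt "0.0 -0.056 0.034 -0.065 0" --pt "0.0 -0.061 0.037 -0.077 0" --pt "0.0 -0.063 0.038 -0.086 0" --pt "0.0 -0.063 0.038 -0.087 0" --force 6

```text
time_s: 12.35
ee_pos: [0.3804, 0.2419, 0.0499]
tool_rot: [0.871, 0.491, -0.001, -0.0]
wrist_force: [-1.9, 0.8, 1.7]
gripper_width: 0.225
```

```bash
python3 - <<'E'
from h import *
tl('s19');grab('side','side19')
a=cv2.resize(cv2.imread('pics/s19.png')[130:250,300:440],None,fx=3,fy=3,interpolation=cv2.INTER_CUBIC)
b=cv2.resize(cv2.imread('pics/side19.png')[180:300,260:380],None,fx=3,fy=3,interpolation=cv2.INTER_CUBIC)
cv2.imwrite('pics/s19d.png',np.hstack([a,b]))
for n in('s19','side19'):
    f=dict(np.load(f'pics/{n}.npz'));W=cloud(f);hsv=cv2.cvtColor(f['image'],cv2.COLOR_RGB2HSV)
    d=np.hypot(W[...,0]-.468,W[...,1]-.19);k=(d<.085)&(hsv[...,1]<60)&(W[...,2]>.03)&(W[...,2]<.1)&(W[...,2]>0.055)
    e=W[k]; A=np.c_[e[:,:2]-[.468,.19],np.ones(len(e))]
    print(n,len(e),np.percentile(e[:,2],[2,50,98]))
    for lo in np.arange(-.08,.08,.02):
        s=(e[:,:2]-[.468,.19])@[.855,-.518];t=e[(s>lo)&(s<lo+.02)][:,2]
        if len(t)>4:print('  s',round(lo,2),np.percentile(t,95).round(4))
E
```

```text
t 12.35 F [-1.9  0.8  1.7] T [0.163 0.176 0.013] w 0.225 npts 2787 far 220
 tilt of far rim [-6. 19. 20. 18. 18. -1. -3. 15. 20. 18. 17. 18. 18.] med 21.874425585008105
s19 420 [0.05547603 0.06325497 0.07277208]
  s -0.08 0.0673
  s -0.06 0.0677
  s -0.04 0.0689
  s -0.02 0.0694
  s 0.0 0.071
  s 0.02 0.0719
  s 0.04 0.0736
side19 200 [0.05575617 0.06465292 0.07373859]
  s -0.02 0.0712
  s 0.0 0.0711
  s 0.02 0.0712
  s 0.04 0.0731
```

View pics/s19d.png

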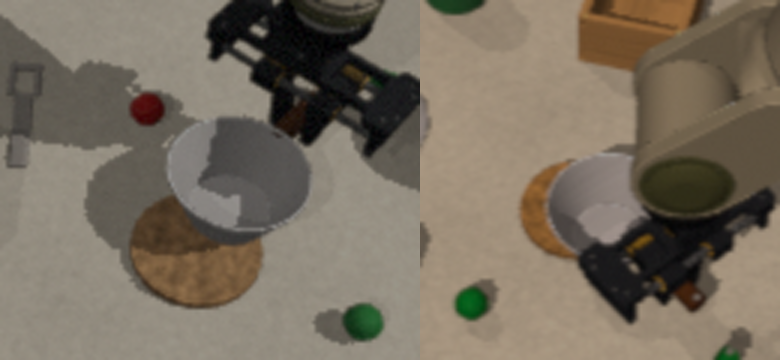

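>>> servo_tool --pt "0.0 0 0 0.003 0" --pt "0.0 0 0 0.003 0" --pt "0.0 0 0 0.003 0" --force 5

```text
time_s: 12.75
ee_pos: [0.3815, 0.2419, 0.0542]
tool_rot: [0.871, 0.491, 0.001, 0.0]
wrist_force: [0.5, -0.6, -0.1]
gripper_width: 0.229
```

>>> servo_tool --pt "0.0 0 0 0 0" --pt "0.0 0 0 0 0" --pt "0.0 0 0 0.01 0" --pt "0.0 0 0 0.03 0" --pt "0.0 0.02 -0.011 0.03 0" --pt "0.0 0.042 -0.023 0.03 0" --pt "0.0 0.042 -0.023 0.03 0" --force 60

```text
time_s: 13.45
ee_pos: [0.4251, 0.2182, 0.0844]
tool_rot: [0.872, 0.49, 0.001, 0.0]
wrist_force: [-0.2, -0.3, -2.6]
gripper_width: 0.217
```

```bash
cat >> h.py <<'E'
def rim(n,c0,zr,tol=.006):
    from scipy.optimize import least_squares
    f=dict(np.load(f'pics/{n}.npz'));W=cloud(f);hsv=cv2.cvtColor(f['image'],cv2.COLOR_RGB2HSV)
    d=np.hypot(W[...,0]-c0[0],W[...,1]-c0[1]);k=(d<.08)&(d>.05)&(hsv[...,1]<60)&(abs(W[...,2]-zr)<tol)
    p=W[k];s=least_squares(lambda c:np.hypot(*(p[:,:2]-c).T)-.0635,c0,loss='soft_l1',f_scale=.002)
    A=np.c_[p[:,:2]-s.x,np.ones(len(p))]
    print(n,'rim centre',s.x.round(4),len(p),'std',np.std(s.fun).round(4),'z',np.percentile(p[:,2],[5,50,95]).round(4))
    dz=(p[:,:2]-s.x)
    for a in range(-180,180,45):
        az=np.degrees(np.arctan2(dz[:,1],dz[:,0]));t=p[(az>=a)&(az<a+45)]
        if len(t)>4:print('   az',a,len(t),'top',np.percentile(t[:,2],90).round(4))
E
python3 - <<'E'
from h import *
tl('s20');grab('side','side20')
for n in('s20','side20'): rim(n,[.509,.166],.099)
a=cv2.resize(cv2.imread('pics/s20.png')[130:250,300:440],None,fx=3,fy=3,interpolation=cv2.INTER_CUBIC)
b=cv2.resize(cv2.imread('pics/side20.png')[180:300,260:380],None,fx=3,fy=3,interpolation=cv2.INTER_CUBIC)
cv2.imwrite('pics/s20d.png',np.hstack([a,b]))
E
```

```text
t 13.45 F [-0.2 -0.3 -2.6] T [0.184 0.051 0.023] w 0.217 npts 3237 far 558
 tilt of far rim [-3. 36.  4. 27. 28. 29. 28. 30. 35. 33. 31. 29. 28.] med 33.96333164539169
s20 rim centre [0.5083 0.168 ] 231 std 0.0015 z [0.0934 0.0958 0.0985]
   az -180 41 top 0.0982
   az -135 29 top 0.0975
   az -90 18 top 0.0977
   az -45 20 top 0.0968
   az 0 22 top 0.0979
   az 45 24 top 0.0983
   az 90 35 top 0.0982
   az 135 42 top 0.0984
side20 rim centre [0.5    0.1704] 49 std 0.0018 z [0.0932 0.0958 0.0994]
   az -90 12 top 0.0993
   az -45 17 top 0.0989
   az 0 12 top 0.0966
   az 45 5 top 0.0978
```

View pics/s20d.png

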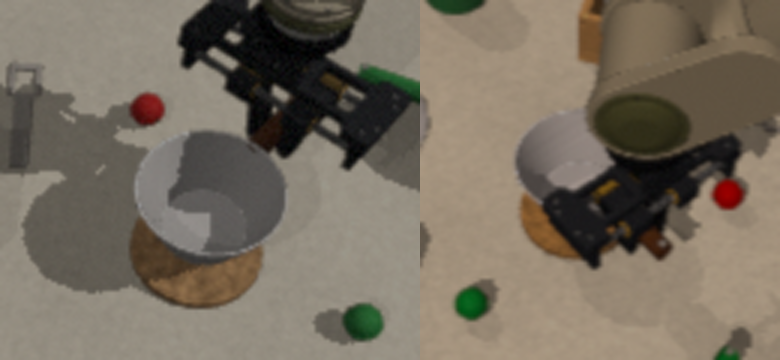

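>>> servo_tool --pt "0.0 0.001 -0.002 -0.01 0" --pt "0.0 0.001 -0.002 -0.02 0" --pt "0.0 0.001 -0.002 -0.027 0" --pt "0.0 0.001 -0.002 -0.03 0" --pt "0.0 0.001 -0.002 -0.031 0" --pt "0.0 0.001 -0.002 -0.031 0"

```text
time_s: 14.15
ee_pos: [0.4232, 0.2174, 0.0529]
tool_rot: [0.871, 0.491, -0.0, -0.0]
wrist_force: [-5.5, 2.0, 8.8]
gripper_width: 0.215
```

>>> servo_tool --pt "0.0 0 0 0 0" --pt "0.0 0 0 0 0" --pt "0.05 0 0 0 0" --pt "0.05 0 0 0 0" --pt "0.05 0 0 0 0" --pt "0.05 0 0 0.02 0" --pt "0.05 0 0 0.06 0" --pt "0.05 0 0 0.11 0" --force 5

```text
time_s: 14.95
ee_pos: [0.4233, 0.2167, 0.163]
tool_rot: [0.871, 0.491, -0.002, -0.0]
wrist_force: [1.0, 0.8, -0.0]
gripper_width: 0.567
```

```bash
python3 - <<'E'
from h import *
s=bot.state();print(s['time_s'],s['ee_pos'],s['wrist_force'],s['gripper_width'])
grab('scene','s21');grab('side','side21')
for n in('s21','side21'): rim(n,[.509,.166],.067)
a=cv2.resize(cv2.imread('pics/s21.png')[130:250,150:440],None,fx=2.5,fy=2.5,interpolation=cv2.INTER_CUBIC)
cv2.imwrite('pics/s21d.png',a)
b=cv2.resize(cv2.imread('pics/side21.png')[80:300,250:400],None,fx=2.5,fy=2.5,interpolation=cv2.INTER_CUBIC)
cv2.imwrite('pics/side21d.png',b)
E
```

```text
14.95 [0.42331396 0.21667865 0.16297348] [ 1.0371712   0.78110977 -0.00250195] 0.5669435628275787
s21 rim centre [0.5085 0.1665] 309 std 0.0021 z [0.0618 0.0666 0.0701]
   az -180 55 top 0.0693
   az -135 45 top 0.0694
   az -90 24 top 0.0698
   az -45 23 top 0.07
   az 0 19 top 0.0698
   az 45 30 top 0.0692
   az 90 47 top 0.069
   az 135 66 top 0.0684
side21 rim centre [0.5022 0.1669] 114 std 0.0018 z [0.0623 0.0667 0.0707]
   az -135 14 top 0.0694
   az -90 7 top 0.0687
   az -45 23 top 0.0689
   az 0 23 top 0.0687
   az 45 12 top 0.0686
   az 90 18 top 0.0713
   az 135 13 top 0.0694
```

View pics/s21d.png

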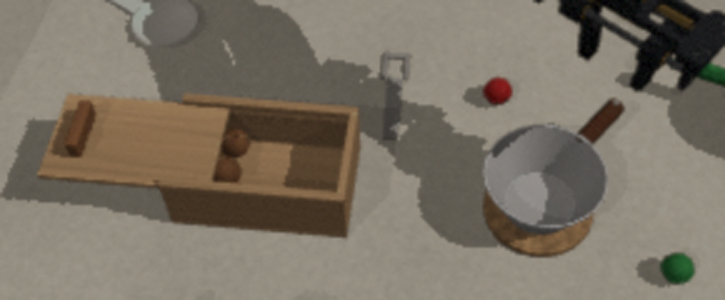

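View pics/side21d.png

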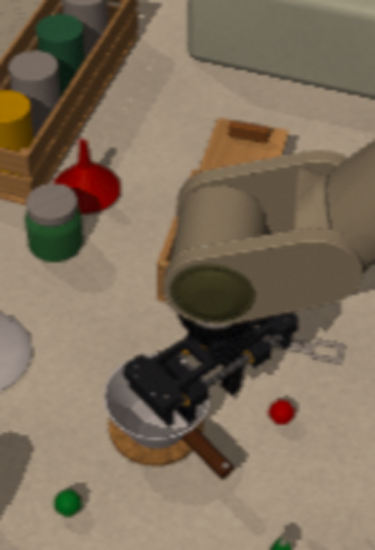

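The pan stands empty with its rim centre within about 1 mm of the mat centre (same camera). Now to the lid: closed fingers behind the grip block.

>>> servo_tool --pt "0.0 0 0 0.03 0" --pt "0.0 0 0 0.07 0" --pt "0.0 0.01 -0.045 0.09 -7" --pt "0.0 0.02 -0.09 0.09 -15" --pt "0.0 0.03 -0.135 0.09 -23" --pt "0.0 0.04 -0.18 0.09 -31" --pt "0.0 0.05 -0.225 0.09 -39" --pt "0.0 0.06 -0.27 0.09 -47" --force 30

```text
time_s: 15.85
ee_pos: [0.484, -0.055, 0.2522]
tool_rot: [0.995, 0.1, -0.0, -0.0]
wrist_force: [0.4, 0.4, -0.5]
gripper_width: 0.006
```

```bash
python3 - <<'E'
from h import *
s=bot.state();print(s['time_s'],s['ee_pos'])
grab('wrist','w22');grab('scene','s22')
E
```

```text
15.85 [ 0.48403294 -0.05502746  0.25219272]
```

View pics/w22.png

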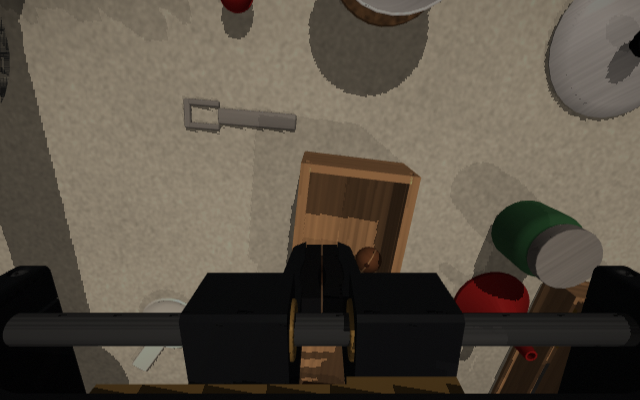

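View pics/s22.png

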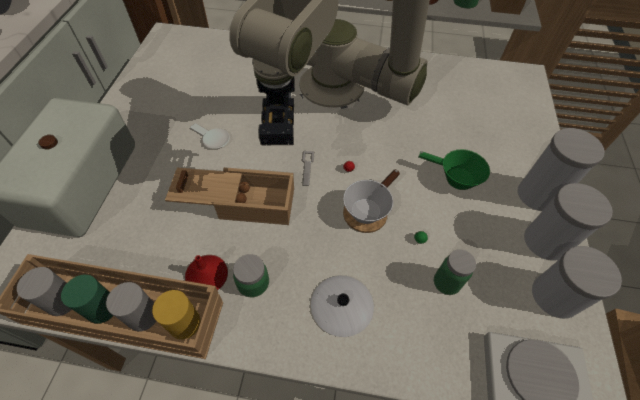

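```bash
python3 - <<'E'
from h import *
f=dict(np.load('pics/s22.npz'));W=cloud(f);I=f['image'].astype(int)
k=(abs(W[...,2]-.089)<.003)&(W[...,0]>.46)&(W[...,0]<.62)&(W[...,1]<-.29)&(W[...,1]>-.36)
k=cv2.morphologyEx(k.astype(np.uint8),cv2.MORPH_OPEN,np.ones((2,2)))>0
p=W[k];print(k.sum(),p.mean(0),cv2.minAreaRect(p[:,:2].astype(np.float32)))
k=(abs(W[...,2]-.065)<.004)&(W[...,0]>.46)&(W[...,0]<.62)&(W[...,1]<-.15)&(W[...,1]>-.40)
print('lid y range',np.percentile(W[k][:,1],[1,99]))
r=(I[...,0]>90)&(I[...,1]<40)&(W[...,2]>.005)&(W[...,0]>.5)
print('funnel',np.percentile(W[r],[2,98],axis=0).round(3))
E
```

```text
89 [ 0.54548057 -0.31722524  0.08709815] ((0.5366088151931763, -0.3182654082775116), (0.06953123211860657, 0.010430337861180305), 0.9531306028366089)
lid y range [-0.35354348 -0.17415454]
funnel [[ 0.71  -0.204  0.013]
 [ 0.783 -0.172  0.092]]
```

>>> servo_tool --pt "0.0 0.01 -0.045 0 -4" --pt "0.0 0.02 -0.09 0 -8" --pt "0.0 0.03 -0.135 0 -8" --pt "0.0 0.04 -0.18 0 -8" --pt "0.0 0.05 -0.225 0 -8" --pt "0.0 0.057 -0.27 0 -8" --pt "0.0 0.057 -0.297 -0.02 -8" --pt "0.0 0.057 -0.3 -0.06 -8"

```text
time_s: 16.75
ee_pos: [0.5416, -0.3563, 0.1931]
tool_rot: [0.999, 0.032, 0.002, 0.002]
wrist_force: [0.4, 1.3, -0.8]
gripper_width: 0.004
```

>>> servo_tool --pt "0.0 0 0 -0.04 0" --pt "0.0 0 0 -0.08 0" --pt "0.0 0 0 -0.1 0" --pt "0.0 0 0 -0.107 0" --pt "0.0 0 0 -0.107 0"

```text
time_s: 17.25
ee_pos: [0.5411, -0.3524, 0.0851]
tool_rot: [0.999, 0.034, -0.0, -0.001]
wrist_force: [0.2, 0.9, 0.9]
gripper_width: 0.005
```

```bash
python3 - <<'E'
from h import *
s=bot.state();print(s['time_s'],s['ee_pos'],s['wrist_force'],s['q'])
grab('scene','s23')
cv2.imwrite('pics/s23d.png',cv2.resize(cv2.imread('pics/s23.png')[120:240,140:320],None,fx=4,fy=4,interpolation=cv2.INTER_CUBIC))
E
```

```text
17.25 [ 0.54107045 -0.35237255  0.08505754] [0.17655941 0.89720493 0.85926212] [-7.60272645e-01  6.95626262e-01  1.23962814e+00  7.17340297e-05
  1.20778595e+00 -8.27588831e-01]
```

View pics/s23d.png

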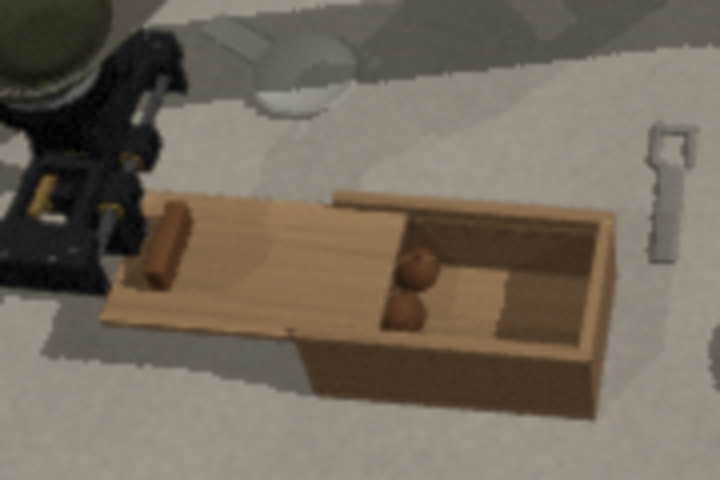

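>>> servo_tool --pt "0.0 -0.001 0.012 0 0" --pt "0.0 -0.002 0.027 0 0" --pt "0.0 -0.003 0.045 0 0" --pt "0.0 -0.004 0.065 0 0" --pt "0.0 -0.006 0.085 0 0" --pt "0.0 -0.007 0.105 0 0" --pt "0.0 -0.008 0.12 0 0" --pt "0.0 -0.008 0.125 0 0"

```text
time_s: 18.1
ee_pos: [0.5329, -0.2262, 0.0862]
tool_rot: [0.999, 0.034, 0.0, 0.0]
wrist_force: [-0.7, -2.2, -0.0]
gripper_width: 0.005
```

>>> servo_tool --pt "0.0 0 0.004 0 0" --pt "0.0 0 0.008 0 0" --pt "0.0 -0.001 0.012 0 0" --pt "0.0 -0.001 0.015 0 0"

```text
time_s: 18.5
ee_pos: [0.5325, -0.2151, 0.0859]
tool_rot: [0.999, 0.033, 0.001, 0.002]
wrist_force: [0.5, -8.5, -2.1]
gripper_width: 0.004
```

```bash
cat >> h.py <<'E'
def lid(n):
    f=grab('scene',n);W=cloud(f)
    k=(abs(W[...,2]-.088)<.004)&(abs(W[...,0]-.53)<.05)&(W[...,1]<-.15)&(W[...,1]>-.36)
    hsv=cv2.cvtColor(f['image'],cv2.COLOR_RGB2HSV);k&=hsv[...,1]>80
    p=W[k];k2=W[k]@[-.066,.998,0]
    print('grip block',len(p),p.mean(0) if len(p) else '', np.percentile(k2,[5,95])-(np.array([.525,-.131])@[-.066,.998]) if len(p) else '')
    cv2.imwrite(f'pics/{n}d.png',cv2.resize(cv2.imread(f'pics/{n}.png')[120:240,140:320],None,fx=4,fy=4,interpolation=cv2.INTER_CUBIC))
E
python3 - <<'E'
from h import *
s=bot.state();print(s['time_s'],s['ee_pos'],s['wrist_force'])
lid('s24')
E
```

```text
18.5 [ 0.53252781 -0.21513388  0.08593526] [ 0.50558714 -8.49448231 -2.0886043 ]
grip block 99 [ 0.5368065  -0.19567822  0.0886659 ] [-0.07374179 -0.05928545]
```

View pics/s24d.png

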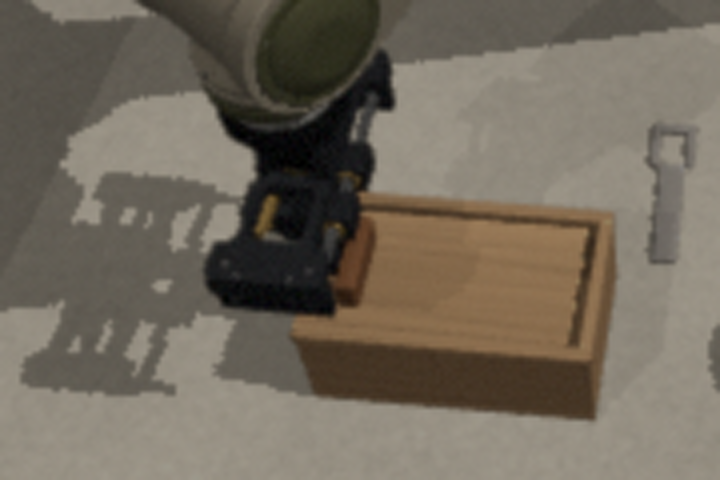

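>>> servo_tool --pt "0.0 0 0.002 0 0" --pt "0.0 0 0.004 0 0" --pt "0.0 0 0.004 0 0"

```text
time_s: 18.85
ee_pos: [0.532, -0.2088, 0.0857]
tool_rot: [0.999, 0.033, 0.0, -0.0]
wrist_force: [-0.5, -0.9, 0.9]
gripper_width: 0.001
```

>>> servo_tool --pt "0.0 0 0.002 0 0" --pt "0.0 0 0.003 0 0" --pt "0.0 0 0.003 0 0"

```text
time_s: 19.15
ee_pos: [0.5321, -0.2081, 0.0858]
tool_rot: [0.999, 0.033, 0.0, 0.002]
wrist_force: [-1.6, -11.6, -0.8]
gripper_width: 0.007
```

```bash
python3 - <<'E'
from h import *
s=bot.state();print(s['time_s'],s['ee_pos'],s['wrist_force'])
lid('s25')
E
```

```text
19.15 [ 0.53206672 -0.20805849  0.08584627] [ -1.57275142 -11.62683927  -0.83962294]
grip block 93 [ 0.53593574 -0.18854387  0.0885097 ] [-0.0661209  -0.05241238]
```

View pics/s25d.png

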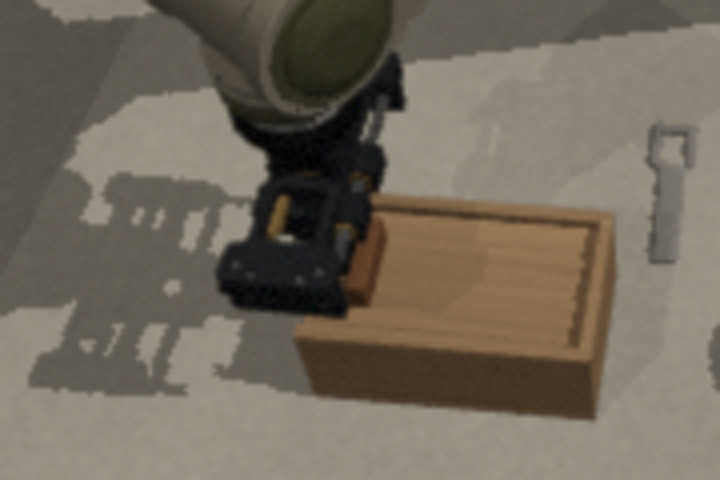

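>>> servo_tool --pt "0.0 0 0.002 0 0" --pt "0.0 0 0.003 0 0" --pt "0.0 0 0.003 0 0"

```text
time_s: 19.5
ee_pos: [0.5321, -0.2077, 0.0861]
tool_rot: [0.999, 0.033, 0.0, 0.005]
wrist_force: [-3.5, -25.3, -4.2]
gripper_width: 0.002
```

>>> servo_tool --pt "0.0 0 -0.01 0 0" --pt "0.0 0.002 -0.035 0 0" --pt "0.0 0.002 -0.045 0.03 0" --pt "0.0 0.002 -0.045 0.07 0" --pt "0.0 0.002 -0.045 0.11 0" --pt "0.0 0 -0.045 0.15 0" --pt "0.0 -0.02 -0.085 0.18 0" --pt "0.0 -0.04 -0.12 0.18 0"

```text
time_s: 20.3
ee_pos: [0.4926, -0.3233, 0.2697]
tool_rot: [0.999, 0.035, 0.002, 0.002]
wrist_force: [0.1, -0.7, 0.4]
gripper_width: 0.004
```

```bash
python3 - <<'E'
from h import *
s=bot.state();print(s['time_s'],s['ee_pos'],s['wrist_force'])
lid('s26');rim('s26',[.509,.166],.067);grab('side','side26')
E
```

```text
20.3 [ 0.49263191 -0.32328392  0.26970947] [ 0.12169283 -0.66977863  0.40124594]
grip block 109 [ 0.53323995 -0.1890298   0.08882975] [-0.06515713 -0.05246357]
s26 rim centre [0.5083 0.1665] 311 std 0.0023 z [0.0616 0.0663 0.0703]
   az -180 56 top 0.0695
   az -135 43 top 0.0698
   az -90 26 top 0.0688
   az -45 24 top 0.0695
   az 0 19 top 0.0693
   az 45 32 top 0.0703
   az 90 46 top 0.0685
   az 135 65 top 0.0692
```

View pics/s26.png

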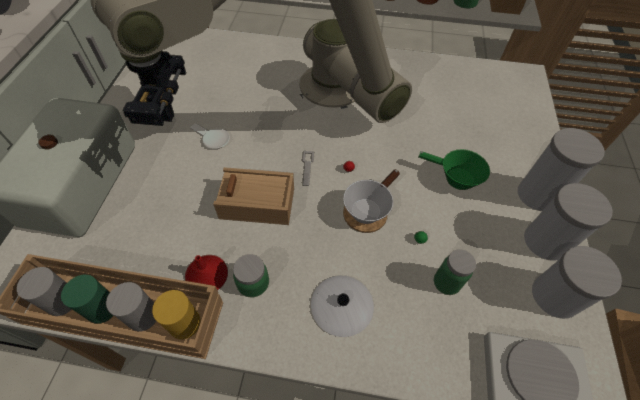

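View pics/side26.png

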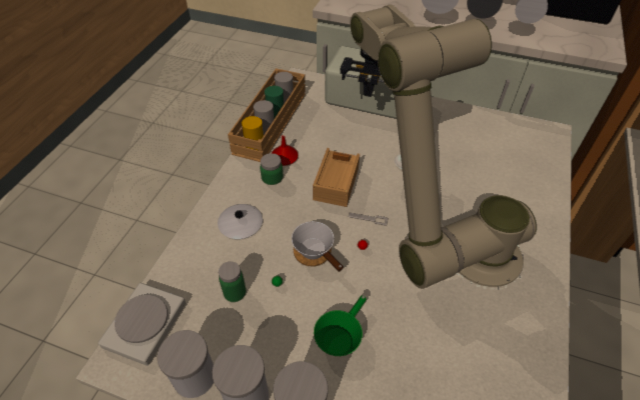

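View pics/s26d.png

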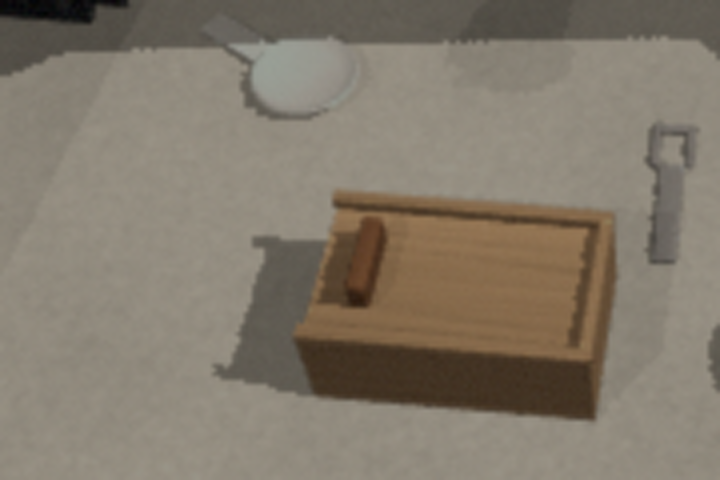

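Scene and side views: the lid is home with its block at (230,184), and the pan stands on the mat at (367,205). All the other items are at their first pixels, and there are no loose walnuts.

>>> servo_tool --pt "0.0 0 0 0 0" --pt "0.0 0 0 0 0" --pt "0.0 0 0 0 0"

```text
time_s: 20.7
ee_pos: [0.4925, -0.3219, 0.2654]
tool_rot: [0.999, 0.034, -0.0, -0.0]
wrist_force: [-0.1, 0.6, -0.7]
gripper_width: 0.007
```

```bash
python3 -c "
from station import bot
print(bot.state()['time_s']);print(bot.finish_job())"
```

```text
20.7
the job is handed in; nothing more can be done
None
```

The job is done and handed in after about 21 s of the 72 s allowed, but I only saw two of the four walnuts inside the box.

**Pouring:** The moves allow only turns about the vertical. So I gripped the handle firmly, carried the pan over the box, and eased the grip until the pan swung down to roughly 73–75° and emptied. I also shook it a few times to clear it.

**Pan:** I rolled it back upright on the mat's edge, lifted it level, centred it and let go. It is seen empty, level to within 1–2 mm across the rim, and centred within about 1–2 mm of the mat's middle by the scene camera. The side camera puts the rim centre about 6 mm off in x. I took the scene figure because it compares pan and mat in the same view.

**Lid:** I pushed it shut with closed fingers. The force rose to about 8.5 N at the ridge, then fell to about 1 N as it snapped over. It then held firm against about 25 N at the stop. After I backed off, the grip block measured at keeper y ≈ -0.059 (the shut position is -0.060).

**Not fully confirmed:** The other two walnuts must be under the lid. The pan is empty, and no loose walnut shows in the scene, side or wrist views. In the final pictures the other things on the shelf are where they started.

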